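# Set a quartz sample tube under the lamp

## Task

Get the sample tube ready for irradiation: first set the loose tube carrier on the stage under the lamp and work it about until its holes drop over both locating pins and it lies flat. Then snap the capped quartz tube up out of its spring clips and lay it gently in the carrier's two V-rests, glass on both rests with a cap standing clear outside each. Drop neither of them, and leave the flask, bottle and scissors where they are.

Things in the scene. Friction and masses are not known exactly. Their poses are not given: they have to be found in the camera images.
- carrier: Loose bare aluminium tube carrier, about 0.4 kg, starting flat on the bench. Origin: centre of its underside, z up. Base plate 100 (x) by 150 (y) by 6 mm thick with two through holes on its y axis. On it stand a grip web along x and two V-rests. It fits its pins either way round (half a turn about z is as good).
- round_hole (a point): Lower mouth of the carrier plate's round hole, 9.8 mm wide, at x 0, y +60 mm of the carrier; axes as the carrier's.
- slot (a point): Lower mouth of the carrier plate's slot, 9.8 mm (x) by 15.8 mm (y), at x 0, y -60 mm of the carrier; axes as the carrier's.
- web_top (a point): Middle of the top edge of the carrier's grip web, 40 mm above the underside and over the centre of mass: an upright rib 12 mm thick (y) along the carrier's x, from x -35 to +35 mm between the rests, rising 34 mm from the plate. Axes as the carrier's.
- carrier_axis (a point): Middle of the axis of a tube lying in the carrier's V-rests: along the carrier's x, 52 mm above the underside; axes as the carrier's. The rests stand at x -40 and +40 mm, each 10 mm thick (x), a 90-degree V open upward, 40 mm wide (y) at its outside, mouth 28 mm wide, top 52 mm above the underside. The 70 mm between them is free for fingers.
- stage (a point): Middle of the flat top of the stage on the fixed lamp stand, midway between its two pins. x points away from the robot's side, y along the pins, z up. Stage 116 (x) by 166 (y) mm, its top 24 mm above the bench, on a foot 12 mm high that reaches from x -94 to +142 and y -88 to +88 mm. A rod 14 mm thick stands at x +118. The carrier is home when its origin is here.
- pin_left (a point): Tip of one steel locating pin, 10 mm above the stage top, at y +60 mm of the stage. The pin is 8 mm thick, straight for 6.5 mm, then narrows as a bullet nose to 3.4 mm at the tip.
- pin_right (a point): Tip of the other, equal locating pin, at y -60 mm of the stage.
- lamp (a point): Centre of the underside of the fixed lamp head: a dark finned cylinder 100 mm wide, 58 mm high, 266 mm straight above the stage point, on an arm from the rod behind it. A hand cannot come straight down there: reach in from the stage's open -x side, fingers pointing to +x and down, 25 to 45 degrees off vertical, closing along y. What is to hang level must be taken with that same tilt along its own x.
- tube: Loose capped sample tube of frosted pale quartz, about 0.08 kg; origin on its axis at mid length, x along the axis. It may roll about x. Glass 20 mm thick from x -55 to +55 mm, then black caps 24 mm thick and 15 mm long (140 mm over all). Starts level in the rack's clips.
- clip_axis (a point): Midway between the two clips of the fixed bench rack, on the clipped tube's axis, 66 mm above the bench; x along the tube, z up. Grey base 170 (x) by 80 (y) by 12 mm. The steel C-clips stand at x -40 and +40 mm, 10 mm wide (x), 27 mm (y), mouths up, reaching 13 mm above the axis. Jaws spring sideways; a pull of 10 to 15 N straight up frees the tube. The 70 mm between them is free for fingers.
- flask: Bystander: small conical glass flask, 67 mm wide, 103 mm high; origin under its centre. Leave it alone.
- bottle: Bystander: brown bottle, 56 mm wide, 105 mm high; origin under its centre. Leave it alone.
- scissors: Bystander: steel scissors lying flat, 140 mm long along their x, 8 mm high; origin at the pivot. Leave them alone.
Not all that is in view belongs to the job. Of the things like the tube, leave any that is blue, orange or turquoise; of the rest the larger one is meant.

How it is judged:
On the way, in this order (a step that is already met when the one before it is completed fails the run):
1. the carrier is home: both holes over the pins, flat on the stage (horizontal distance between carrier and stage below 0.003 m and z of carrier in the frame of stage below 0.002 m and angle between carrier's own z axis and vertical below 0.03 rad and angle between the y axis of carrier and the y axis of stage, either way round below 0.05 rad), for 0.2 s.
2. the tube is out of its clips (distance between tube and clip_axis above 0.03 m), for 0.1 s.
At the end, for the whole second after the job is handed in: The carrier lies flat on the stage with both pins in its holes (within 3 mm and 2 mm of height, level within 0.03 rad), the tube lies at rest down in both V-rests (axis within 3 mm and 0.05 rad, lengthwise within 12 mm of the middle, so both caps are outside) (all of step 1 and x of tube in the frame of carrier_axis between -0.012 and 0.012 m and y of tube in the frame of carrier_axis between -0.003 and 0.003 m and z of tube in the frame of carrier_axis between -0.003 and 0.003 m and angle between the x axis of tube and the x axis of carrier, either way round below 0.05 rad and linear speed of each of tube, carrier below 0.02 m/s); the robot touches nothing.
It fails at once if the tube is dropped or flung (faster than 0.6 m/s out of the fingers' hold, a fall of about 20 mm) (linear speed of tube above 0.6 m/s and contact force between the fingers and tube below 0.05 N).
It fails at once if the carrier is dropped or flung (faster than 0.6 m/s out of the fingers' hold, a fall of about 20 mm) (linear speed of carrier above 0.6 m/s and contact force between the fingers and carrier below 0.05 N).
It fails at once if the flask is moved more than 30 mm (distance of flask from where it was at the start of the episode above 0.03 m).
It fails at once if the bottle is moved more than 30 mm (distance of bottle from where it was at the start of the episode above 0.03 m).
It fails at once if the scissors are moved more than 30 mm (distance of scissors from where it was at the start of the episode above 0.03 m).
It also fails if it takes over 72 s, if anything falls off the work surface, if the arm or the gripper's body presses on something with over 40 N, if the wrist force passes 120 N, or if a joint passes its speed limit or range.

## Robot

A 6-joint arm with a two-finger parallel gripper is mounted at the origin on the work surface. World frame = base frame: x ahead of the robot, y to its left, z up, the work surface at z = 0. Lengths are in m, angles in rad, forces in N, time in s.
With the tool pointing down it reaches from about 0.3 to 0.775 m from the base axis. Payload 14.6 kg.
Tool frame: the origin (TCP) lies at the very end of the fingers, on their centre line; the grasp point (between the pads) lies 19 mm behind it (ctrl.hold_point_z is the distance from the TCP to the grasp point, in m); x points along the fingers, y is the direction in which the jaws open and shut, and the axes are right-handed (so a half turn about x gives the same grasp; the last joint's range is limited). The gripper opens to 94 mm and grips with 3 to 60 N. Pads are 16 mm wide; open, the fingers measure 119 mm over their backs; the gripper's body (75 mm by 177 mm) begins 78 mm behind the grasp point.
Start: joints at [-1.309, 0.3, 1.521, -0, 1.321, -0.067], TCP at [0.178, -0.521, 0.205] pointing down, gripper open.
Joint ranges: [-3.03, 3.03], [-0.79, 2.21], [0.23, 2.52], [-1.04, 4.18], [0, 3.07], [-2.55, 2.55]. Speed limits (rad/s): [2.22, 2.22, 2.57, 3.14, 3.14, 3.14].

## Interface

Orientations are given as [roll, pitch, yaw] about the fixed x, y, z axes, in that order (R = Rz(yaw) Ry(pitch) Rx(roll)).
In Python, from station import get_obs, camera, ticket, ctrl gives the robot as it stands.
- The arm moves only by the tool step_arm, never from a script. Its argument "motion" is a list that holds one entry, the list of rows, each a list of 6 numbers: the shift along the tool's x, y, z in m, then the turn, a rotation vector about the tool's x, y, z in degrees. A call has 1 to 12 rows; each row shifts and turns the commanded pose from where the row before left it, along the tool's axes as they then stand; what a row does not reach is not made up. A row lasts 1/8 s, in which the tool goes at most 62.5 mm and 10.7 degrees, less where a joint would pass 70% of its speed; a pose out of reach is approached as far as the arm can. A call is refused whole if a number of a shift passes 0.0625 or a number of a turn 10.7, either way. A call with a gripper value outside its range is refused whole. "fingers" is the finger opening in m, from 0 to 0.094, set as the call begins (left out, the last holds). The fingers move at their own pace and stop on an object; "squeeze" is the grip in N (left out, the last holds). Time passes only in rows, so rows that do not move let the fingers close. It gives the time, the measured TCP pose, the force and the opening at its end, in the units of the state.
- get_obs(): the state, without advancing time (a new reading comes with each control period).
- camera(name): name is "side" or "top" or "wrist"; returns a dict with "pixels" (384x512x3 uint8, red, green, blue), "fx", "fy", "cx", "cy" (pixels), "extrinsics" (4x4, takes a point from world to camera coordinates); the wrist camera has in their place "T_tool_cam" (4x4, takes a point from camera to tool coordinates, whose origin is the TCP and whose axes are the tool frame's). Camera axes: x right, y up, looking along -z (the intrinsics and any distortion apply to the point x, -y, -z); pixel columns grow to the right and rows downward; lengths in m; the calibration is good to about 2 mm. A picture is of the moment at which its call begins: read the wrist's pose just before it. There is no depth.
- ticket.hand_in(): hands the job in, once; it reports no verdict.
The state is a dict: "time_s": time; "qpos": joint angles; "joint_vel": joint speeds; "tau": joint torques, N m; "ee_pos": TCP position; "eef_rot": TCP orientation; "force": force on the tool from outside, world axes, zero at the start; "moment": the same for the moment, N m; "grip_width": finger opening in m.
Only numpy, scipy, OpenCV 4.12 (cv2) and the standard library are available. Lean on these libraries where they do the work, as an engineer would, in place of code of your own. Each camera call takes 0.05 s, during which the arm holds its last target.

## Working session

There is one attempt and no reset: what is moved stays moved. The work goes in short steps, Python scripts to look and compute and a tool call to move; the robot and the scene stay as the last step left them, time stands still between calls to the robot, and variables do not carry over. Pictures are saved under pics/ and viewed, and the job is handed in when it is done.

Besides the shell and the picture viewer there is one more tool, called as name([rows], argument=value, ...), one row to a line, values as JSON. step_arm: Moves the arm, as the interface text tells. Its arguments: {"type":"object","properties":{"motion":{"type":"array","items":{"type":"array","items":{"type":"array","items":{"type":"number"}}}},"fingers":{"type":"number"},"squeeze":{"type":"number"}},"required":["motion"]}

```bash
ls; mkdir -p pics
python3 - <<'E'
from station import get_obs, camera, ctrl
import cv2,json
print(get_obs(), ctrl.hold_point_z)
for n in ["side","top","wrist"]:
    c=camera(n); cv2.imwrite(f"pics/{n}0.png",c["pixels"][:,:,::-1])
    print(n,{k:(v.tolist() if hasattr(v,'tolist') else v) for k,v in c.items() if k!="pixels"})
E
```

```text
pics
{'time_s': 0.0, 'qpos': array([-1.30861722e+00,  3.00486138e-01,  1.52161365e+00,  6.95169279e-06,
        1.32067630e+00, -6.66119359e-02]), 'joint_vel': array([-6.26141464e-04,  1.78646683e-04,  9.37471410e-04, -3.99394391e-05,
        1.41410936e-04, -2.34567668e-03]), 'tau': array([-3.70064654e-04, -5.31806552e+01, -3.52734375e+01,  7.08445231e-02,
        2.44358007e-02, -4.29990610e-05]), 'ee_pos': array([ 0.17751694, -0.52027892,  0.2048643 ]), 'eef_rot': array([-1.64309786,  1.56961287,  1.82728412]), 'force': array([-0.19096629, -0.03548398, -0.96052878]), 'moment': array([ 0.02133905, -0.10261853, -0.03412021]), 'grip_width': 0.09440222498041574} 0.0188
side {'fx': 479.1948917939898, 'fy': 479.1948917939898, 'cx': 257.62880697967245, 'cy': 184.96290216080988, 'extrinsics': [[-0.6381383928997075, -0.769777871110661, -0.014880210204062888, 0.3452449292221708], [0.4733170791513323, -0.40747211823682683, 0.7809849009060577, -0.43070833427245164], [-0.6072481651606945, 0.4913333919121839, 0.624372616232517, -1.2896808217202662], [0.0, 0.0, 0.0, 1.0]]}
top {'fx': 413.8800480737625, 'fy': 413.8800480737625, 'cx': 253.0678423958528, 'cy': 192.81189963121315, 'extrinsics': [[-0.002655522962628039, -0.9999056978313023, 0.013473813205297907, -0.04657569482192738], [0.9837959885097576, -0.00019677225459356488, 0.17929142275298354, -0.5693283581707401], [-0.17927186391038666, 0.013731595871424687, 0.9837037369477255, -1.2047055424011068], [0.0, 0.0, 0.0, 1.0]]}
wrist {'fx': 303.3996602364202, 'fy': 303.3996602364202, 'cx': 261.97418499816, 'cy': 188.24116422263214, 'T_tool_cam': [[0.0002570105771071002, 0.2842674199175816, -0.9587449962940944, -0.17762906519064833], [0.9999999668563333, -5.8428476296320056e-05, 0.0002507457742274106, 0.000657506875745173], [1.5260845004798748e-05, -0.9587450289620868, -0.28426742551265366, -0.08546756764338882], [0.0, 0.0, 0.0, 1.0]]}
```

View pics/top0.png

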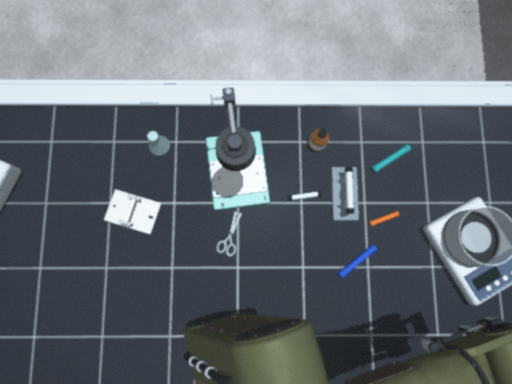

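View pics/side0.png

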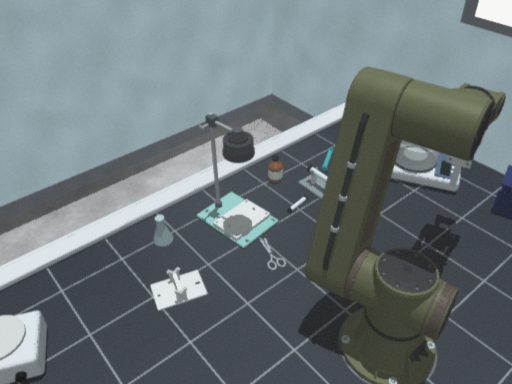

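View pics/wrist0.png

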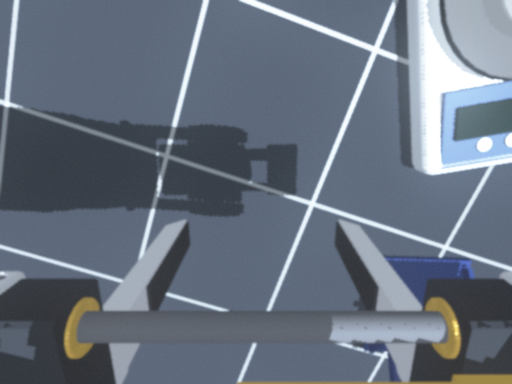

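```bash
cat > h.py <<'E'
import numpy as np,cv2
from scipy.spatial.transform import Rotation as R
from station import get_obs, camera
def toolT():
    o=get_obs();T=np.eye(4);T[:3,:3]=R.from_euler('xyz',o['eef_rot']).as_matrix();T[:3,3]=o['ee_pos'];return T
def grab(n):
    T=toolT();c=camera(n)
    c['E']=np.linalg.inv(T@c['T_tool_cam']) if n=='wrist' else c['extrinsics']
    return c
def proj(c,P):
    P=np.atleast_2d(P);q=P@c['E'][:3,:3].T+c['E'][:3,3]
    return np.c_[c['fx']*q[:,0]/-q[:,2]+c['cx'],c['fy']*-q[:,1]/-q[:,2]+c['cy']]
def back(c,uv,z):
    uv=np.atleast_2d(uv).astype(float);d=np.c_[(uv[:,0]-c['cx'])/c['fx'],-(uv[:,1]-c['cy'])/c['fy'],-np.ones(len(uv))]
    Rm=c['E'][:3,:3];d=d@Rm;o=-Rm.T@c['E'][:3,3]
    return o+d*((z-o[2])/d[:,2])[:,None]
def crop(c,x0,y0,x1,y1,s,fn):
    im=cv2.resize(c['pixels'][y0:y1,x0:x1,::-1],None,fx=s,fy=s,interpolation=cv2.INTER_CUBIC);cv2.imwrite(fn,im)
E
python3 - <<'E'
from h import *
import pickle
c=grab('top');pickle.dump(c,open('top0.pkl','wb'))
s=grab('side');pickle.dump(s,open('side0.pkl','wb'))
crop(c,95,75,275,255,4.4,'pics/t1.png' )if 0 else crop(c,95,120,275,250,4.4,'pics/t1.png')
crop(c,270,120,420,230,5,'pics/t2.png')
crop(s,140,190,290,310,5,'pics/s1.png')
E
```

```text
(no output)
```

View pics/t1.png

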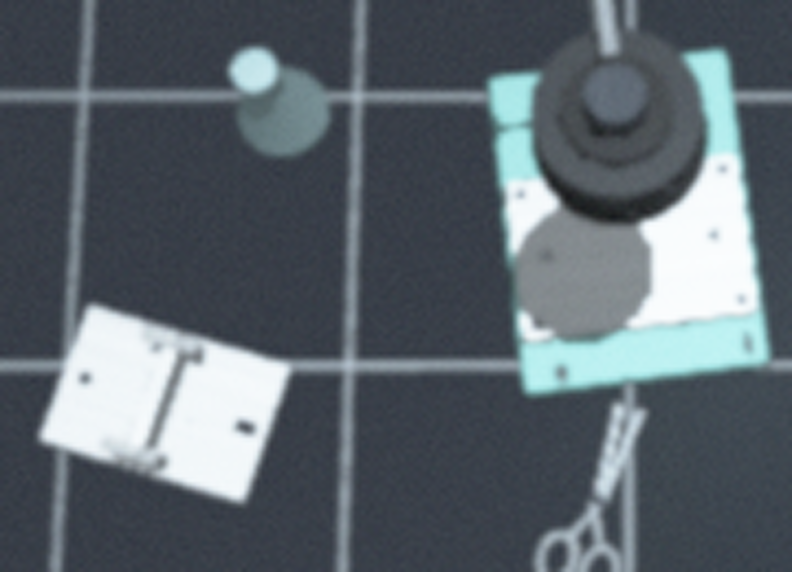

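View pics/t2.png

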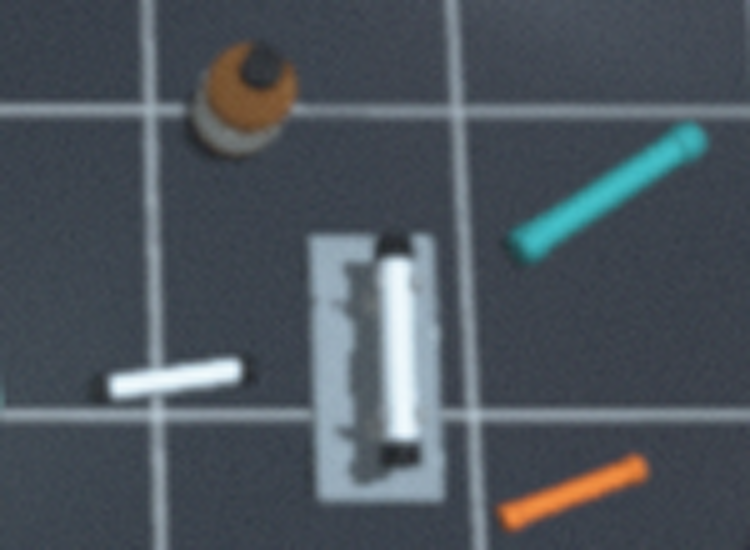

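View pics/s1.png

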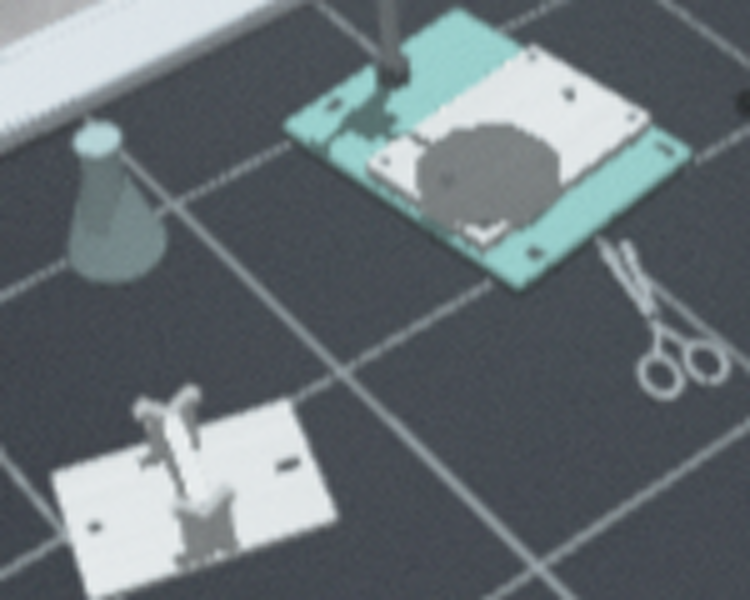

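```bash
cat > fit.py <<'E'
from h import *
import pickle
from scipy.optimize import least_squares
def fit(obs,x0,verbose=True):
    # obs: list of (cam, local pts Nx3, px Nx2) ; pose x,y,yaw with base z known in pts
    def f(p):
        c,s=np.cos(p[2]),np.sin(p[2]);M=np.array([[c,-s,0],[s,c,0],[0,0,1]])
        return np.concatenate([(proj(cm,np.array(L)@M.T+[p[0],p[1],0])-px).ravel() for cm,L,px in obs])
    r=least_squares(f,x0,loss='soft_l1')
    if verbose: print(r.x,np.degrees(r.x[2]),'\n',f(r.x).reshape(-1,2).round(1).tolist())
    return r.x
E
python3 - <<'E'
from fit import *
t=pickle.load(open('top0.pkl','rb'));s=pickle.load(open('side0.pkl','rb'))
def un(p,x0,y0,k): return (np.array(p)+.5)/k-.5+[x0,y0]
T=lambda p:un(p,95,120,4.4); T2=lambda p:un(p,270,120,5); S=lambda p:un(p,140,190,5)
# carrier: top image: hole at left => +y ~ left. plate top z .006
L=[[.05,.075,.006],[.05,-.075,.006],[-.05,-.075,.006],[-.05,.075,.006],[0,.06,.006],[0,-.06,.006]]
pt=[[92,303],[291,367],[243,503],[38,439],[85,379],[245,427]]
print('approx',back(t,T(pt),.006).round(3).tolist())
ps=[[52,472],[292,398],[338,520],[92,600],[95,527],[288,464]]
print('carrier');c=fit([(t,L,T(pt))],[.55,.25,.3]);c=fit([(s,L,S(ps))],c);c=fit([(t,L,T(pt)),(s,L,S(ps))],c)
print('stage')
Lt=[[-.094,.088,.012],[-.094,-.088,.012],[.142,-.088,.012],[.142,.088,.012],[-.058,.083,.024],[-.058,-.083,.024],[0,.06,.034],[0,-.06,.034]]
pt=[[525,395],[770,360],[727,49],[489,74],[520,343],[758,312],[545,255],[713,235]]
Ls=[[-.094,.088,.012],[-.094,-.088,.012],[.142,-.088,.012],[.142,.088,.012],[-.058,.083,.024],[-.058,-.083,.024],[.058,-.083,.024],[.058,.083,.024],[0,.06,.034],[0,-.06,.034]]
ps=[[285,127],[520,290],[692,152],[460,10],[367,160],[487,248],[652,117],[533,45],[447,180],[568,95]]
# side view ordering: determine by projection
a=fit([(t,Lt,T(pt))],[.6,.06,.1])
for l in Ls: pass
M=R.from_euler('z',a[2]).as_matrix()
print('side pred',((proj(s,np.array(Ls)@M.T+[a[0],a[1],0])-[140,190])*5).round(0).tolist())
print('rack/tube')
Lr=[[.085,.04,.012],[.085,-.04,.012],[-.085,-.04,.012],[-.085,.04,.012],[.07,0,.066],[-.07,0,.066]]
pt=[[308,234],[435,234],[444,500],[316,503],[394,238],[401,462]]
r=fit([(t,Lr,T2(pt))],[.6,-.25,0]);print(back(t,T2(pt[4:]),.066))
E
```

```text
approx [[0.592, 0.384, 0.006], [0.545, 0.241, 0.006], [0.449, 0.27, 0.006], [0.494, 0.416, 0.006], [0.537, 0.386, 0.006], [0.502, 0.271, 0.006]]
carrier
[ 0.51975811  0.32799385 -0.30451288] -17.44730272669947 
 [[-0.3, 0.5], [-0.3, 0.1], [-0.3, -0.2], [0.5, -0.2], [0.2, -0.3], [0.2, 0.2]]
[ 0.52125337  0.32601227 -0.30471045] -17.458622951570884 
 [[0.2, 0.3], [-0.4, 0.4], [0.0, -0.4], [-0.4, -0.3], [0.2, -0.1], [0.4, 0.2]]
[ 0.52024329  0.32706013 -0.30496419] -17.473161261737204 
 [[0.1, 0.3], [0.0, -0.1], [-0.0, -0.4], [0.9, -0.3], [0.5, -0.5], [0.5, 0.1], [0.0, 0.6], [-0.5, 0.8], [-0.1, -0.0], [-0.5, 0.1], [0.0, 0.3], [0.3, 0.6]]
stage
[ 6.28617611e-01 -4.87574652e-04  1.24744519e-01] 7.1473344437557 
 [[-0.4, -0.1], [-0.0, 0.9], [-0.1, -0.2], [-0.4, 0.5], [0.7, -0.4], [-0.2, 0.0], [0.1, -0.2], [0.3, -0.3]]
side pred [[516.0, 287.0], [693.0, 151.0], [456.0, 6.0], [277.0, 123.0], [481.0, 243.0], [650.0, 118.0], [531.0, 46.0], [362.0, 162.0], [444.0, 174.0], [567.0, 87.0]]
rack/tube
[ 0.57665804 -0.33634251 -0.00884509] -0.5067862741853733 
 [[0.2, -0.1], [-0.1, 0.2], [0.2, 0.2], [0.1, -0.6], [-0.3, -0.2], [-0.0, 0.6]]
[[ 0.64587912 -0.33770637  0.066     ]
 [ 0.50838581 -0.33583699  0.066     ]]
```

```bash
cat > plan.py <<'E'
from h import *
from station import ctrl
H=ctrl.hold_point_z
def tilt(yaw,deg,flip=False):
    a=np.radians(deg);x=np.array([np.sin(a),0,-np.cos(a)]);y=np.array([0,-1. if flip else 1.,0])
    M=np.c_[x,y,np.cross(x,y)];return R.from_euler('z',yaw).as_matrix()@M
def rows(p0,R0,p1,R1,n=None,vmax=.055,wmax=10.):
    rv=R.from_matrix(R0.T@R1).as_rotvec();ang=np.degrees(np.linalg.norm(rv));d=np.linalg.norm(p1-p0)
    if n is None:n=int(max(np.ceil(ang/wmax),np.ceil(d/vmax),1))
    out=[]
    for i in range(n):
        Ri=R0@R.from_rotvec(rv*i/n).as_matrix()
        out.append(np.r_[Ri.T@(p1-p0)/n,np.degrees(rv)/n])
    return np.array(out)
def show(r): print(len(r));print('['+',\n'.join('['+','.join('%.4g'%v for v in np.r_[x[:3].round(4),x[3:].round(2)])+']' for x in r)+']')
def cur():
    T=toolT();return T[:3,3],T[:3,:3]
E
python3 - <<'E'
from plan import *
import pickle
from fit import fit
p,Rm=cur();print(p,Rm.round(3))
s=pickle.load(open('side0.pkl','rb'));t=pickle.load(open('top0.pkl','rb'))
def un(p,x0,y0,k): return (np.array(p)+.5)/k-.5+[x0,y0]
T=lambda p:un(p,95,120,4.4);S=lambda p:un(p,140,190,5)
Lt=[[-.094,.088,.012],[-.094,-.088,.012],[.142,-.088,.012],[.142,.088,.012],[-.058,.083,.024],[-.058,-.083,.024],[0,.06,.034],[0,-.06,.034]]
pt=[[525,395],[770,360],[727,49],[489,74],[520,343],[758,312],[545,255],[713,235]]
Ls=[[-.094,.088,.012],[-.094,-.088,.012],[.142,-.088,.012],[.142,.088,.012],[-.058,.083,.024],[-.058,-.083,.024],[.058,-.083,.024],[.058,.083,.024],[0,.06,.034],[0,-.06,.034]]
ps=[[520,290],[692,152],[460,10],[285,127],[487,248],[652,117],[533,45],[367,160],[447,180],[568,95]]
fit([(s,Ls,S(ps))],[.62,0,.1]);st=fit([(t,Lt,T(pt)),(s,Ls,S(ps))],[.62,0,.1])
for fl in (0,1):
  show(rows(p,Rm,p,tilt(st[2],35,fl)))
E
```

```text
[ 0.17758571 -0.52043943  0.20520994] [[-0.     0.323 -0.946]
 [ 0.    -0.946 -0.323]
 [-1.    -0.    -0.   ]]
[ 0.6275685  -0.00090996  0.12936545] 7.412094287703191 
 [[-0.0, -0.1], [1.0, 0.2], [-0.4, -0.3], [-0.9, -0.1], [-0.3, -0.4], [0.3, 0.7], [0.1, 0.7], [-0.3, 1.0], [0.2, -0.7], [0.4, -1.2]]
[ 0.62818682 -0.00076097  0.12666838] 7.257563596502614 
 [[-0.3, 0.1], [0.1, 1.0], [-0.1, -0.1], [-0.4, 0.7], [0.8, -0.2], [-0.1, 0.1], [0.2, -0.0], [0.4, -0.2], [-0.3, -0.2], [0.8, 0.2], [-0.4, -0.3], [-1.0, -0.2], [-0.5, -0.5], [0.1, 0.6], [0.1, 0.6], [-0.5, 0.9], [0.0, -0.8], [0.3, -1.3]]
17
[[0,0,0,-9.47,-0.31,2.99],
[0,0,0,-9.47,-0.31,2.99],
[0,0,0,-9.47,-0.31,2.99],
[0,0,0,-9.47,-0.31,2.99],
[0,0,0,-9.47,-0.31,2.99],
[0,0,0,-9.47,-0.31,2.99],
[0,0,0,-9.47,-0.31,2.99],
[0,0,0,-9.47,-0.31,2.99],
[0,0,0,-9.47,-0.31,2.99],
[0,0,0,-9.47,-0.31,2.99],
[0,0,0,-9.47,-0.31,2.99],
[0,0,0,-9.47,-0.31,2.99],
[0,0,0,-9.47,-0.31,2.99],
[0,0,0,-9.47,-0.31,2.99],
[0,0,0,-9.47,-0.31,2.99],
[0,0,0,-9.47,-0.31,2.99],
[0,0,0,-9.47,-0.31,2.99]]
4
[[0,0,0,2.8,8.72,0.89],
[0,0,0,2.8,8.72,0.89],
[0,0,0,2.8,8.72,0.89],
[0,0,0,2.8,8.72,0.89]]
```

Run:
```python
from plan import *
p,Rm=cur();yaw=.1267;st=np.array([.6282,-.0008,.024])
tgt=st+R.from_euler('z',yaw).as_matrix()@[-.16,0,.17]
print(tgt)
show(rows(p,Rm,tgt,tilt(yaw,35),24))
```

```text
[ 0.46948251 -0.02101781  0.194     ]
24
[[0.0005,-0.0158,-0.0182,-6.71,-0.22,2.12],
[-0.0001,-0.0135,-0.0199,-6.71,-0.22,2.12],
[-0.0007,-0.0111,-0.0214,-6.71,-0.22,2.12],
[-0.0011,-0.0085,-0.0225,-6.71,-0.22,2.12],
[-0.0015,-0.0057,-0.0234,-6.71,-0.22,2.12],
[-0.0017,-0.0029,-0.0239,-6.71,-0.22,2.12],
[-0.0019,-0,-0.024,-6.71,-0.22,2.12],
[-0.0019,0.0028,-0.0239,-6.71,-0.22,2.12],
[-0.0018,0.0057,-0.0234,-6.71,-0.22,2.12],
[-0.0017,0.0084,-0.0225,-6.71,-0.22,2.12],
[-0.0014,0.0111,-0.0214,-6.71,-0.22,2.12],
[-0.001,0.0135,-0.0199,-6.71,-0.22,2.12],
[-0.0005,0.0158,-0.0182,-6.71,-0.22,2.12],
[0,0.0178,-0.0162,-6.71,-0.22,2.12],
[0.0007,0.0196,-0.014,-6.71,-0.22,2.12],
[0.0014,0.0211,-0.0117,-6.71,-0.22,2.12],
[0.0021,0.0222,-0.0091,-6.71,-0.22,2.12],
[0.0029,0.023,-0.0065,-6.71,-0.22,2.12],
[0.0038,0.0235,-0.0038,-6.71,-0.22,2.12],
[0.0046,0.0236,-0.001,-6.71,-0.22,2.12],
[0.0055,0.0234,0.0017,-6.71,-0.22,2.12],
[0.0064,0.0228,0.0044,-6.71,-0.22,2.12],
[0.0072,0.0219,0.007,-6.71,-0.22,2.12],
[0.008,0.0207,0.0095,-6.71,-0.22,2.12]]
```

step_arm([
  [[0.0005,-0.0158,-0.0182,-6.7,-0.2,2.1],[0,-0.0135,-0.02,-6.7,-0.2,2.1],[-0.0007,-0.011,-0.0214,-6.7,-0.2,2.1],[-0.001,-0.0085,-0.0225,-6.7,-0.2,2.1],[-0.0015,-0.0057,-0.0234,-6.7,-0.2,2.1],[-0.0017,-0.003,-0.024,-6.7,-0.2,2.1],[-0.002,0,-0.024,-6.7,-0.2,2.1],[-0.002,0.003,-0.024,-6.7,-0.2,2.1],[-0.002,0.0057,-0.0234,-6.7,-0.2,2.1],[-0.0017,0.0084,-0.0225,-6.7,-0.2,2.1],[-0.0014,0.011,-0.0214,-6.7,-0.2,2.1],[-0.001,0.0135,-0.02,-6.7,-0.2,2.1]],
])

```text
time_s: 1.75
ee_pos: [0.3243, -0.2699, 0.2006]
eef_rot: [0.761, 1.164, -0.623]
force: [0.9, 0.5, 0.2]
grip_width: 0.0939
```

step_arm([
  [[-0.0005,0.0158,-0.018,-6.7,-0.2,2.1],[0,0.018,-0.016,-6.7,-0.2,2.1],[0.0007,0.0196,-0.014,-6.7,-0.2,2.1],[0.0014,0.021,-0.0117,-6.7,-0.2,2.1],[0.002,0.0222,-0.009,-6.7,-0.2,2.1],[0.003,0.023,-0.0065,-6.7,-0.2,2.1],[0.004,0.0235,-0.004,-6.7,-0.2,2.1],[0.0046,0.0236,-0.001,-6.7,-0.2,2.1],[0.0055,0.0234,0.0017,-6.7,-0.2,2.1],[0.0064,0.0228,0.0044,-6.7,-0.2,2.1],[0.007,0.022,0.007,-6.7,-0.2,2.1],[0.008,0.0207,0.0095,-6.7,-0.2,2.1]],
])

```text
time_s: 3.25
ee_pos: [0.4711, -0.0211, 0.1959]
eef_rot: [0.007, 0.964, 0.132]
force: [0.7, -1.0, -0.1]
grip_width: 0.0936
```

Run:
```python
from plan import *
import pickle
o=get_obs();print(o['time_s'],o['qpos'].round(2),o['ee_pos'],toolT()[:3,:3].round(2))
c=grab('wrist');pickle.dump(c,open('w1.pkl','wb'));cv2.imwrite('pics/w1.png',cv2.resize(c['pixels'][:,:,::-1],None,fx=1.5,fy=1.5,interpolation=cv2.INTER_CUBIC))
```

```text
3.25 [-0.24 -0.17  2.17  0.38  0.61 -2.19] [ 0.47112448 -0.0210507   0.19587952] [[ 0.57 -0.13  0.82]
 [ 0.07  0.99  0.1 ]
 [-0.82  0.    0.57]]
```

View pics/w1.png

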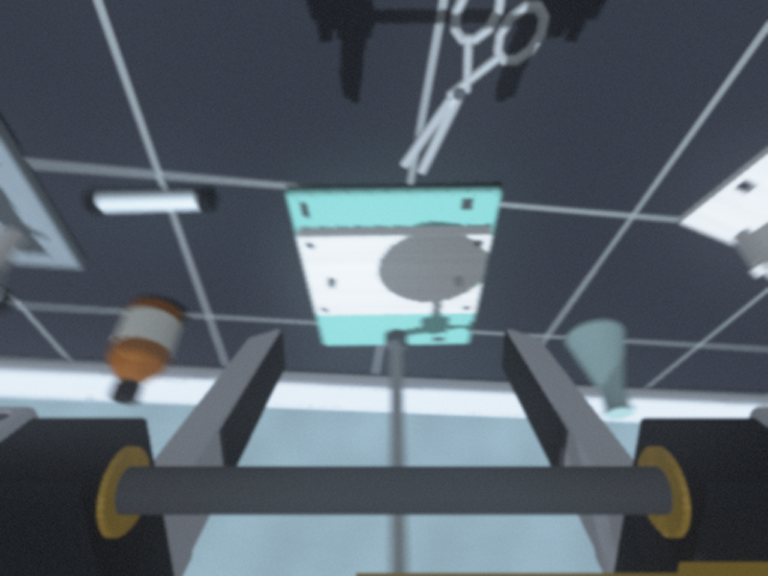

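Run:
```python
from plan import *
import pickle
c=pickle.load(open('w1.pkl','rb'))
crop(c,180,115,345,240,4.8,'pics/w1a.png')
```

```text
(no output)
```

View pics/w1a.png

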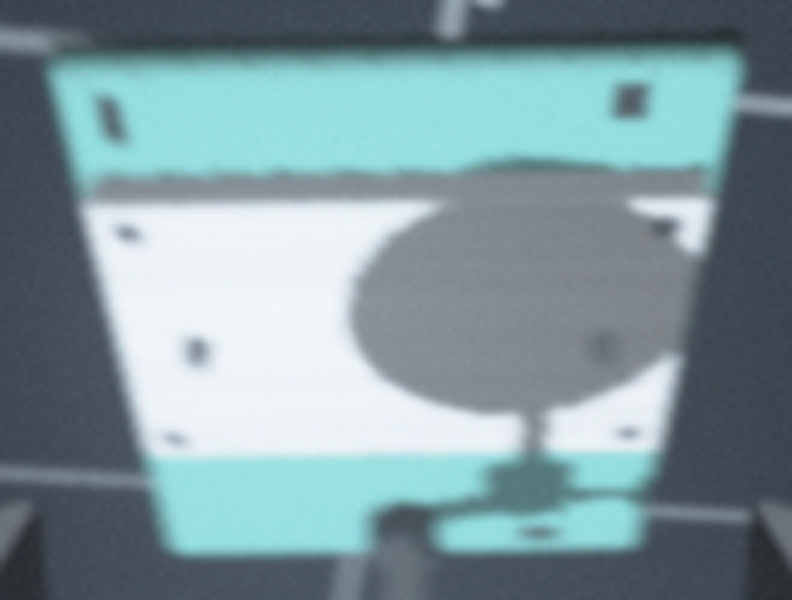

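Run:
```python
from fit import *
w=pickle.load(open('w1.pkl','rb'))
W=lambda p:(np.array(p)+.5)/4.8-.5+[180,115]
L=[[-.094,-.088,.012],[-.094,.088,.012],[.142,-.088,.012],[.142,.088,.012],[-.058,-.083,.024],[-.058,.083,.024],[.058,-.083,.024],[.058,.083,.024],[0,-.06,.029],[0,.06,.029]]
p=[[48,60],[743,52],[172,553],[640,548],[80,203],[717,197],[150,456],[657,452],[197,352],[603,348]]
fit([(w,L,W(p))],[.62,0,.12]);fit([(w,L[4:],W(p[4:]))],[.62,0,.12]);fit([(w,L[8:],W(p[8:]))],[.62,0,.12])
```

```text
[0.63162057 0.00134934 0.13979665] 8.009757802055226 
 [[-1.3, 1.1], [1.8, 0.7], [-0.4, 0.5], [0.0, 0.4], [0.4, -0.2], [-0.3, -0.8], [-0.6, -0.5], [0.4, -0.9], [-0.5, 0.3], [0.9, 0.1]]
[0.63234824 0.00138765 0.13704379] 7.852030574849219 
 [[0.5, 0.0], [-0.4, -0.2], [-0.7, -0.3], [0.2, -0.6], [-0.5, 0.6], [0.8, 0.5]]
[0.63144257 0.00106506 0.13551474] 7.764422485349981 
 [[-0.7, 0.1], [0.7, 0.1]]
```

Run:
```python
from plan import *
p,Rm=cur();yaw=-.305;o=np.array([.5202,.327,0])
tgt=o+R.from_euler('z',yaw).as_matrix()@[-.16,0,.17]
print(p,tgt)
show(rows(p,Rm,tgt,tilt(yaw,35),12))
```

```text
[ 0.47191971 -0.01994424  0.1958949 ] [0.36758449 0.37504691 0.17      ]
12
[[-0.0006,0.0338,-0.0048,1.7,-0.02,-1.2],
[-0.0013,0.0336,-0.0058,1.7,-0.02,-1.2],
[-0.002,0.0334,-0.0068,1.7,-0.02,-1.2],
[-0.0027,0.0331,-0.0078,1.7,-0.02,-1.2],
[-0.0034,0.0328,-0.0088,1.7,-0.02,-1.2],
[-0.0041,0.0324,-0.0097,1.7,-0.02,-1.2],
[-0.0048,0.032,-0.0107,1.7,-0.02,-1.2],
[-0.0055,0.0316,-0.0116,1.7,-0.02,-1.2],
[-0.0061,0.0311,-0.0126,1.7,-0.02,-1.2],
[-0.0068,0.0306,-0.0135,1.7,-0.02,-1.2],
[-0.0074,0.03,-0.0144,1.7,-0.02,-1.2],
[-0.008,0.0294,-0.0153,1.7,-0.02,-1.2]]
```

step_arm([
  [[-0.0006,0.0338,-0.0048,1.7,0,-1.2],[-0.0013,0.0336,-0.0058,1.7,0,-1.2],[-0.002,0.0334,-0.0068,1.7,0,-1.2],[-0.0027,0.033,-0.0078,1.7,0,-1.2],[-0.0034,0.0328,-0.0088,1.7,0,-1.2],[-0.004,0.0324,-0.0097,1.7,0,-1.2],[-0.0048,0.032,-0.0107,1.7,0,-1.2],[-0.0055,0.0316,-0.0116,1.7,0,-1.2],[-0.006,0.031,-0.0126,1.7,0,-1.2],[-0.0068,0.0306,-0.0135,1.7,0,-1.2],[-0.0074,0.03,-0.0144,1.7,0,-1.2],[-0.008,0.0294,-0.0153,1.7,0,-1.2]],
])

```text
time_s: 4.8
ee_pos: [0.3698, 0.3701, 0.1712]
eef_rot: [0.003, 0.966, -0.31]
force: [-0.1, 0.5, 0.8]
grip_width: 0.0938
```

step_arm([
  [[0,0,0,0,0,0],[0,0,0,0,0,0],[0,0,0,0,0,0]],
])

```text
time_s: 5.18
ee_pos: [0.3703, 0.3685, 0.1714]
eef_rot: [0.002, 0.967, -0.309]
force: [0.0, -0.2, -0.5]
grip_width: 0.0943
```

Run:
```python
from plan import *
import pickle
o=get_obs();print(o['time_s'],o['qpos'].round(2),o['ee_pos'],o['joint_vel'].round(3),toolT()[:3,:3].round(3))
c=grab('wrist');pickle.dump(c,open('w2.pkl','wb'));cv2.imwrite('pics/w2.png',cv2.resize(c['pixels'][:,:,::-1],None,fx=1.5,fy=1.5,interpolation=cv2.INTER_CUBIC))
crop(c,180,105,345,230,4.8,'pics/w2a.png')
```

```text
5.175 [ 1.    0.22  1.83 -0.69  1.04  0.08] [0.37032489 0.36850208 0.17141628] [ 0.001 -0.    -0.003  0.     0.003 -0.001] [[ 0.541  0.306  0.783]
 [-0.173  0.952 -0.252]
 [-0.823  0.001  0.568]]
```

View pics/w2.png

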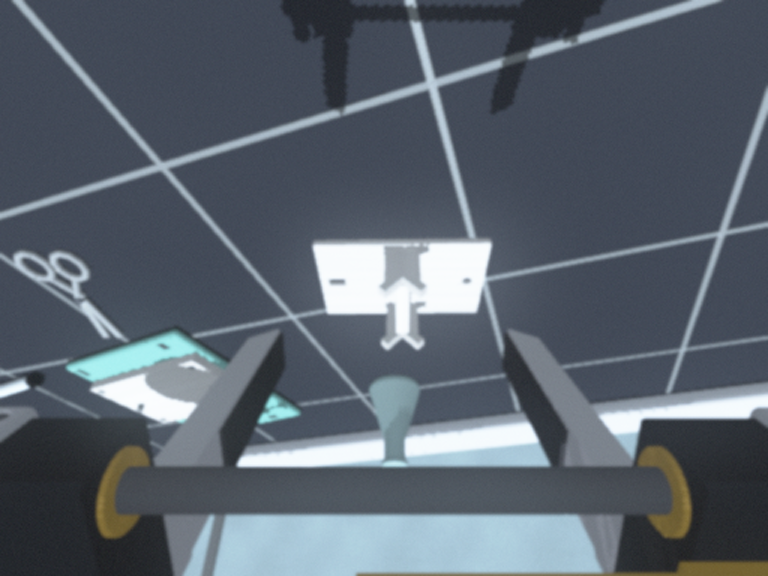

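View pics/w2a.png

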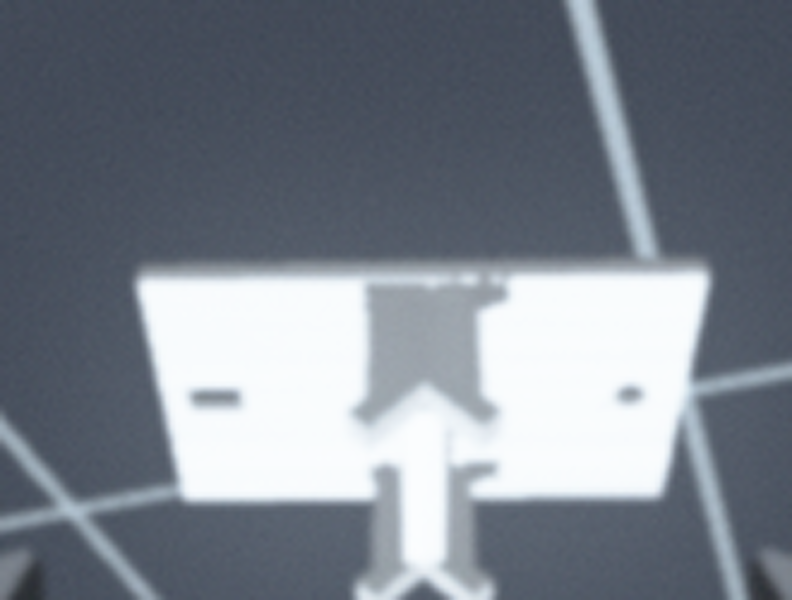

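Run:
```python
from fit import *
w=pickle.load(open('w2.pkl','rb'))
W=lambda p:(np.array(p)+.5)/4.8-.5+[180,105]
L=[[-.05,-.075,.006],[-.05,.075,.006],[.05,-.075,.006],[.05,.075,.006],[0,-.06,.005],[0,.06,.005]]
p=[[137,276],[711,269],[183,500],[660,495],[216,398],[629,395]]
a=fit([(w,L,W(p))],[.52,.327,-.3]);fit([(w,L[4:],W(p[4:]))],[.52,.327,-.3])
M=R.from_euler('z',a[2]).as_matrix()
# web top check
print(((proj(w,np.array([[-.045,0,.04],[-.035,0,.04],[.035,0,.04],[-.045,.014,.052],[-.045,-.014,.052]])@M.T+[a[0],a[1],0])-[180,105]+.5)*4.8).round())
```

```text
[ 0.52313658  0.32877821 -0.30029566] -17.20567411675609 
 [[-0.1, 0.5], [-0.1, 1.0], [0.2, -0.4], [0.1, -0.1], [-0.3, -0.5], [0.3, -0.6]]
[ 0.52439235  0.32839365 -0.30186825] -17.295776486036598 
 [[-0.2, 0.0], [0.2, 0.0]]
[[425. 389.]
 [425. 414.]
 [424. 563.]
 [484. 427.]
 [369. 428.]]
```

Run:
```python
from plan import *
p,Rm=cur();yaw=-.302;o=np.array([.5215,.328,0])
Rg=tilt(yaw,35);g=o+[0,0,.030]+Rg[:,0]*H
pre=g-Rg[:,0]*.07
print(p,pre,g)
show(rows(p,Rm,pre,Rg,5))
```

```text
[0.37033116 0.36860836 0.17146616] [0.49346194 0.33673467 0.07194058] [0.53179523 0.32479274 0.01459994]
5
[[0.0308,0.0014,0.0096,-0.09,-0.08,0.04],
[0.0308,0.0014,0.0096,-0.09,-0.08,0.04],
[0.0308,0.0014,0.0095,-0.09,-0.08,0.04],
[0.0309,0.0013,0.0095,-0.09,-0.08,0.04],
[0.0309,0.0013,0.0094,-0.09,-0.08,0.04]]
```

step_arm([
  [[0.031,0.0014,0.0095,-0.1,-0.1,0],[0.031,0.0014,0.0095,-0.1,-0.1,0],[0.031,0.0014,0.0095,-0.1,-0.1,0],[0.031,0.0014,0.0095,-0.1,-0.1,0],[0.031,0.0014,0.0095,0,0,0],[0,0,0,0,0,0],[0,0,0,0,0,0]],
])

```text
time_s: 6.1
ee_pos: [0.4934, 0.3375, 0.0717]
eef_rot: [-0.004, 0.96, -0.308]
force: [-0.4, 0.1, 0.6]
grip_width: 0.0941
```

Run:
```python
from plan import *
p,Rm=cur();yaw=-.302;o=np.array([.5215,.328,0])
Rg=tilt(yaw,35);g=o+[0,0,.030]+Rg[:,0]*H
print(p,g,get_obs()['qpos'].round(2));show(rows(p,Rm,g,Rg,4))
c=grab('wrist');cv2.imwrite('pics/w3.png',cv2.resize(c['pixels'][:,:,::-1],None,fx=1.5,fy=1.5,interpolation=cv2.INTER_CUBIC))
```

```text
[0.493368   0.33748946 0.07172969] [0.53179523 0.32479274 0.01459994] [ 0.77  0.46  1.77 -0.81  0.77  0.06]
4
[[0.0175,-0.0001,0.0001,-0.01,0,0.05],
[0.0175,-0.0001,0.0001,-0.01,0,0.05],
[0.0175,-0.0001,0.0001,-0.01,0,0.05],
[0.0175,-0.0002,0.0001,-0.01,0,0.05]]
```

View pics/w3.png

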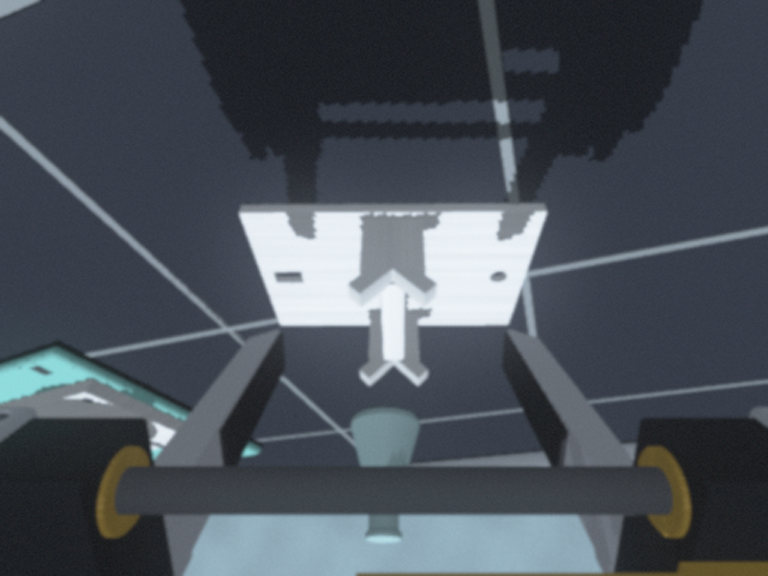

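Run:
```python
from fit import *
w=grab('wrist');pickle.dump(w,open('w3.pkl','wb'))
W=lambda p:(np.array(p)+.5)/1.5-.5
L=[[-.05,-.075,.006],[-.05,.075,.006],[.05,-.075,.006],[.05,.075,.006],[0,-.06,.005],[0,.06,.005]]
p=[[240,211],[547,211],[281,325],[509,325],[289,278],[499,277]]
fit([(w,L,W(p))],[.52,.327,-.3])
```

```text
[ 0.52447405  0.32927773 -0.29713069] -17.024334362005316 
 [[-0.8, 1.3], [1.3, 0.5], [-0.5, 0.5], [-0.0, 0.1], [0.1, -1.0], [0.2, -0.8]]
```

step_arm([
  [[0.0175,0,0,0,0,0],[0.0175,0,0,0,0,0],[0.0175,0,0,0,0,0],[0.0145,0,0,0,0,0],[0.003,0,0,0,0,0],[0,0,0,0,0,0],[0,0,0,0,0,0]],
])

```text
time_s: 7.08
ee_pos: [0.5319, 0.3256, 0.0142]
eef_rot: [-0.004, 0.96, -0.307]
force: [-0.6, -0.0, -0.0]
grip_width: 0.094
```

step_arm([
  [[0,0,0,0,0,0],[0,0,0,0,0,0],[0,0,0,0,0,0],[0,0,0,0,0,0],[0,0,0,0,0,0],[0,0,0,0,0,0],[0,0,0,0,0,0],[0,0,0,0,0,0]],
], fingers=0, squeeze=45)

```text
time_s: 8.07
ee_pos: [0.5319, 0.3254, 0.0137]
eef_rot: [-0.005, 0.96, -0.308]
force: [0.7, -0.3, 0.8]
grip_width: 0.0172
```

Run:
```python
from plan import *
o=get_obs();print(o['grip_width'],o['force'],o['moment'],cur())
c=grab('wrist');cv2.imwrite('pics/w4.png',cv2.resize(c['pixels'][:,:,::-1],None,fx=1.5,fy=1.5,interpolation=cv2.INTER_CUBIC))
import pickle;pickle.dump(c,open('w4.pkl','wb'))
```

```text
0.017221838949344506 [ 0.7246782  -0.27091994  0.77054651] [ 0.10035006  0.087468   -0.04127582] (array([0.53185556, 0.3253568 , 0.01365752]), array([[ 0.54648933,  0.29910529,  0.78223106],
       [-0.17384389,  0.95421552, -0.24341539],
       [-0.81922384, -0.00296218,  0.57346623]]))
```

View pics/w4.png

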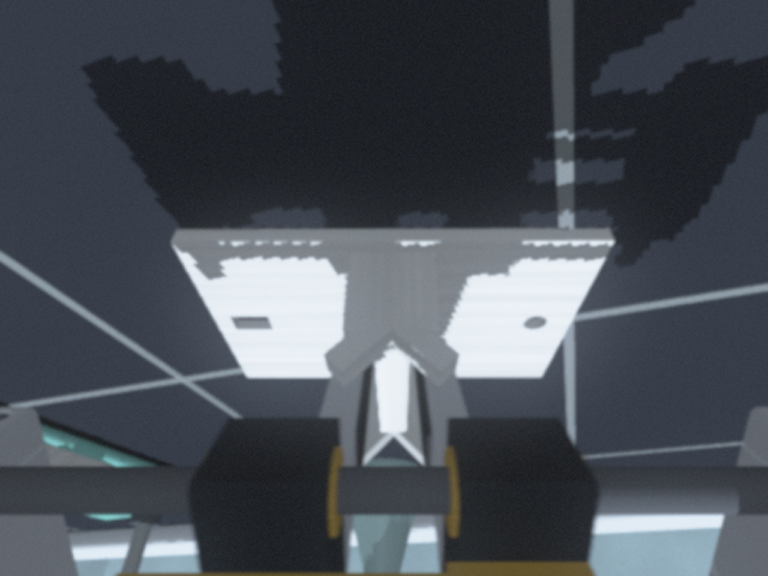

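Still closing (17 mm opening); continue.

step_arm([
  [[0,0,0,0,0,0],[0,0,0,0,0,0],[0,0,0,0,0,0],[0,0,0,0,0,0]],
])

```text
time_s: 8.62
ee_pos: [0.5318, 0.3254, 0.0136]
eef_rot: [-0.005, 0.96, -0.308]
force: [-1.3, 0.0, -0.2]
grip_width: 0.0117
```

Run:
```python
from plan import *
o=get_obs();print(o['grip_width'],o['force'],o['moment'],cur(),R.from_matrix(cur()[1]).as_euler('ZYX',degrees=True))
c=grab('wrist');crop(c,100,130,430,270,2.4,'pics/w5.png')
import pickle;pickle.dump(c,open('w5.pkl','wb'))
```

```text
0.011669595030155366 [-1.2831221   0.0218141  -0.22827323] [ 0.217109    0.16376868 -0.03702235] (array([0.53183426, 0.32536019, 0.01364866]), array([[ 0.54646418,  0.29911218,  0.782246  ],
       [-0.17381916,  0.95421343, -0.24344121],
       [-0.81924587, -0.00293744,  0.57343489]])) [-17.64481068  55.00937362  -0.29349684]
```

View pics/w5.png

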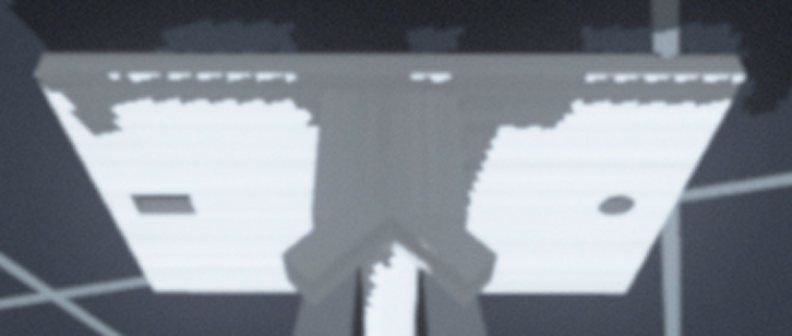

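Run:
```python
from fit import *
from plan import H
w=pickle.load(open('w5.pkl','rb'))
W=lambda p:(np.array(p)+.5)/2.4-.5+[100,130]
L=[[-.05,-.075,.006],[-.05,.075,.006],[.05,-.075,.006],[.05,.075,.006],[0,-.06,.0055],[0,.06,.0055],[-.05,-.075,.0],[-.05,.075,.0]]
p=[[38,76],[744,79],[155,292],[628,292],[163,204],[616,205],[42,54],[737,57]]
a=fit([(w,L,W(p))],[.52,.327,-.3])
q=np.array([.53183,.32536,.01365]);c,s=np.cos(a[2]),np.sin(a[2]);d=q[:2]-a[:2]
print('tcp in carrier',c*d[0]+s*d[1],-s*d[0]+c*d[1])
a=np.array([.5215,.328,-.308]);c,s=np.cos(a[2]),np.sin(a[2]);d=q[:2]-a[:2];print(c*d[0]+s*d[1],-s*d[0]+c*d[1])
```

```text
[ 0.52452889  0.32862577 -0.30450607] -17.446912921143635 
 [[-2.4, 0.1], [2.1, -0.5], [-0.7, 0.9], [-0.5, 1.4], [-0.2, 0.9], [0.8, 0.9], [-0.5, 0.8], [1.5, 0.2]]
tcp in carrier 0.007944373283987284 -0.0009264958795621018
0.010644213480546585 0.0006158079088090726
```

Run:
```python
from plan import *
import pickle
t=pickle.load(open('top0.pkl','rb'))
print('flask',back(t,(np.array([[283,125]])+.5)/4.4-.5+[95,120],0.01),'scis',back(t,(np.array([[620,410],[560,560]])+.5)/4.4-.5+[95,120],0.005))
p,Rm=cur()
Rf=R.from_euler('z',25.0,degrees=True).as_matrix()@Rm
A=p+[0,0,.08];B=np.array([.64,.002,.0937])-Rf@[0,0,0]-.12*np.array([np.cos(.129),np.sin(.129),0])
C=np.array([.640,.002,.0677])
print(B,C)
show(rows(p,Rm,A,Rm,4));show(rows(A,Rm,B,Rf,12));show(rows(B,Rf,C,Rf,5))
```

```text
flask [[0.72223104 0.25209648 0.01      ]] scis [[0.51439067 0.00689264 0.005     ]
 [0.40882183 0.04827354 0.005     ]]
[ 0.52099708 -0.0134371   0.0937    ] [0.64   0.002  0.0677]
4
[[-0.0164,-0.0001,0.0115,0,0,0],
[-0.0164,-0.0001,0.0115,0,0,0],
[-0.0164,-0.0001,0.0115,0,0,0],
[-0.0164,-0.0001,0.0115,0,0,0]]
12
[[0.0044,-0.0272,0.0062,-1.71,-0.01,1.19],
[0.0038,-0.0275,0.0054,-1.71,-0.01,1.19],
[0.0033,-0.0277,0.0045,-1.71,-0.01,1.19],
[0.0027,-0.0279,0.0037,-1.71,-0.01,1.19],
[0.0021,-0.028,0.0029,-1.71,-0.01,1.19],
[0.0015,-0.0281,0.002,-1.71,-0.01,1.19],
[0.0009,-0.0282,0.0012,-1.71,-0.01,1.19],
[0.0003,-0.0282,0.0004,-1.71,-0.01,1.19],
[-0.0002,-0.0282,-0.0005,-1.71,-0.01,1.19],
[-0.0008,-0.0282,-0.0013,-1.71,-0.01,1.19],
[-0.0014,-0.0281,-0.0022,-1.71,-0.01,1.19],
[-0.002,-0.028,-0.003,-1.71,-0.01,1.19]]
5
[[0.018,-0.0001,0.0167,0,0,0],
[0.018,-0.0001,0.0167,0,0,0],
[0.018,-0.0001,0.0167,0,0,0],
[0.018,-0.0001,0.0167,0,0,0],
[0.018,-0.0001,0.0167,0,0,0]]
```

step_arm([
  [[-0.008,0,0.0057,0,0,0],[-0.0164,0,0.0115,0,0,0],[-0.0164,0,0.0115,0,0,0],[-0.0164,0,0.0115,0,0,0],[-0.0082,0,0.0057,0,0,0],[0,0,0,0,0,0],[0,0,0,0,0,0]],
])

```text
time_s: 9.55
ee_pos: [0.5317, 0.3253, 0.0927]
eef_rot: [-0.007, 0.961, -0.31]
force: [0.4, -0.5, -3.6]
grip_width: 0.0114
```

Run:
```python
from plan import *
o=get_obs();print(o['grip_width'],o['force'],o['moment'],o['ee_pos'])
c=grab('wrist');cv2.imwrite('pics/w6.png',cv2.resize(c['pixels'][:,:,::-1],None,fx=1.5,fy=1.5,interpolation=cv2.INTER_CUBIC))
c=grab('side');crop(c,100,150,300,310,4,'pics/s6.png')
```

```text
0.011411257649333182 [ 0.39890288 -0.52286168 -3.62773648] [0.25048453 0.57618557 0.04026295] [0.53170613 0.32526053 0.09267443]
```

View pics/w6.png

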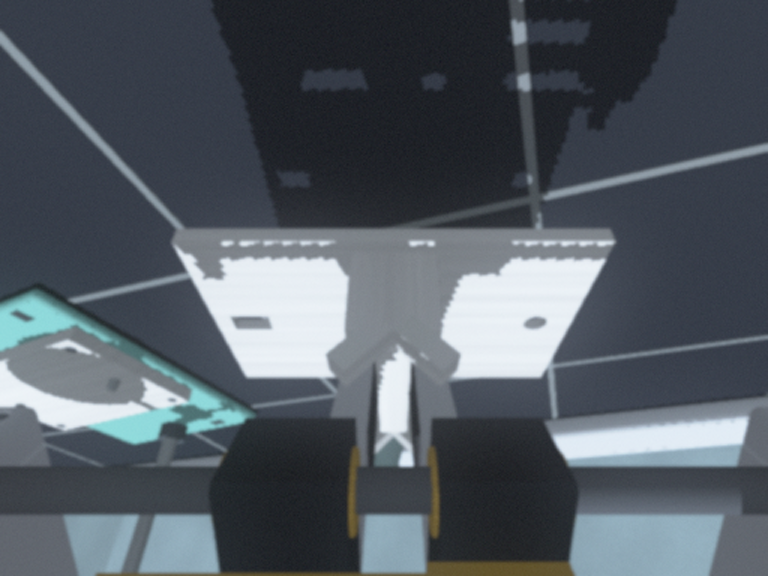

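View pics/s6.png

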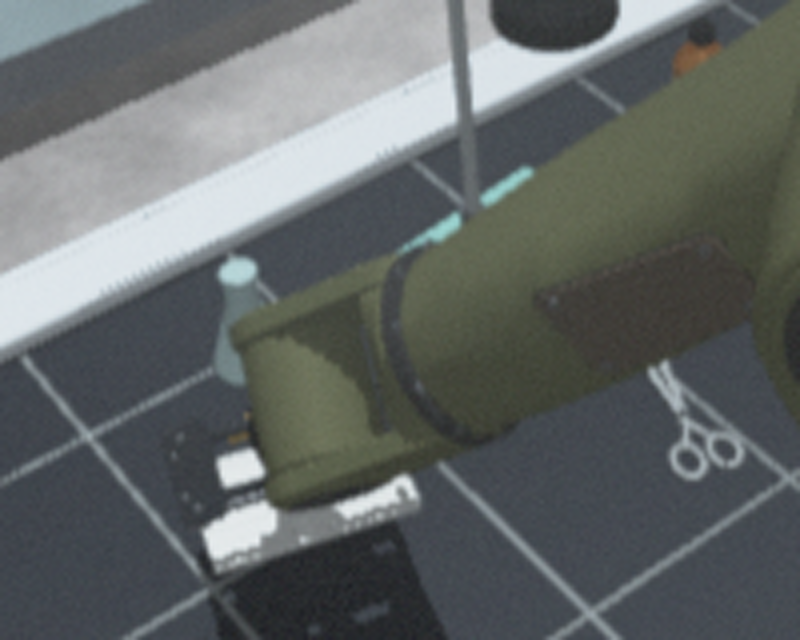

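step_arm([
  [[0.0044,-0.0272,0.0062,-1.7,0,1.2],[0.0038,-0.0275,0.0054,-1.7,0,1.2],[0.0033,-0.0277,0.0045,-1.7,0,1.2],[0.0027,-0.028,0.0037,-1.7,0,1.2],[0.0021,-0.028,0.0029,-1.7,0,1.2],[0.0015,-0.028,0.002,-1.7,0,1.2],[0.0009,-0.028,0.0012,-1.7,0,1.2],[0.0003,-0.028,0.0004,-1.7,0,1.2],[0,-0.028,-0.0005,-1.7,0,1.2],[-0.0008,-0.028,-0.0013,-1.7,0,1.2],[-0.0014,-0.028,-0.0022,-1.7,0,1.2],[-0.002,-0.028,-0.003,-1.7,0,1.2]],
])

```text
time_s: 11.15
ee_pos: [0.5196, 0.0149, 0.0913]
eef_rot: [-0.001, 0.972, 0.098]
force: [0.2, 0.1, -4.8]
grip_width: 0.012
```

step_arm([
  [[0,0,0,0,0,0],[0,0,0,0,0,0]],
])

```text
time_s: 11.4
ee_pos: [0.5197, 0.0156, 0.0914]
eef_rot: [0.0, 0.972, 0.096]
force: [0.0, -0.9, -4.9]
grip_width: 0.0115
```

Run:
```python
from plan import *
import pickle
p,Rm=cur();print(p,R.from_matrix(Rm).as_euler('ZYX',degrees=True),get_obs()['qpos'].round(2))
c=grab('wrist');pickle.dump(c,open('w7.pkl','wb'));cv2.imwrite('pics/w7.png',cv2.resize(c['pixels'][:,:,::-1],None,fx=1.5,fy=1.5,interpolation=cv2.INTER_CUBIC))
```

```text
[0.51972755 0.01556866 0.09137247] [5.47741168e+00 5.57022677e+01 2.37656091e-02] [-0.1   0.14  2.16  0.4   0.28 -2.12]
```

View pics/w7.png

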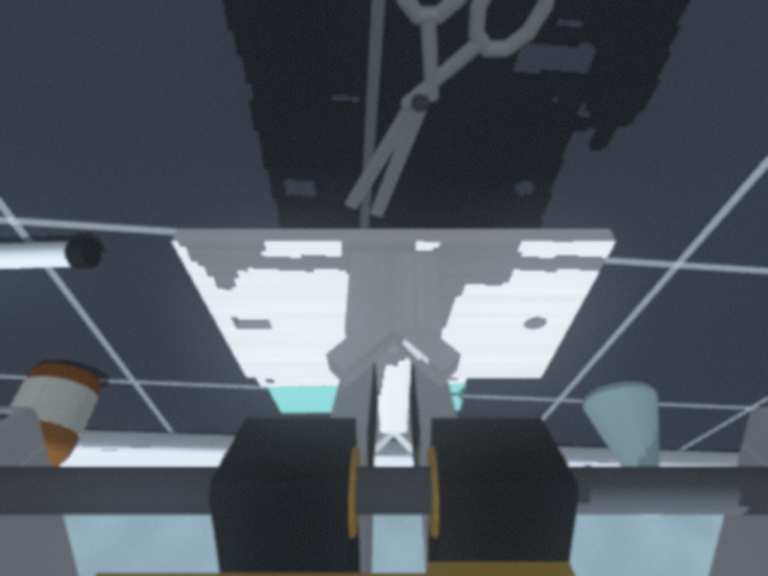

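```bash
cat >> plan.py <<'E'
RG=np.array([[0.54646418,0.29911218,0.782246],[-0.17381916,0.95421343,-0.24344121],[-0.81924587,-0.00293744,0.57343489]])
RG=np.linalg.svd(RG)[0]@np.linalg.svd(RG)[2]
RF=R.from_euler('z',25.0,degrees=True).as_matrix()@RG
E
python3 - <<'E'
from plan import *
p,Rm=cur();B=np.array([.521,-.0134,.0937]);C=np.array([.640,.002,.0677])
show(rows(p,Rm,B,RF,4));show(rows(B,RF,C,RF,8))
E
```

```text
4
[[-0.0007,-0.0073,-0,-0.46,-0.17,0.26],
[-0.0007,-0.0073,-0.0001,-0.46,-0.17,0.26],
[-0.0008,-0.0073,-0.0001,-0.46,-0.17,0.26],
[-0.0008,-0.0073,-0.0002,-0.46,-0.17,0.26]]
8
[[0.0113,-0,0.0104,0,0,0],
[0.0113,-0,0.0104,0,0,0],
[0.0113,-0,0.0104,0,0,0],
[0.0113,-0,0.0104,0,0,0],
[0.0113,-0,0.0104,0,0,0],
[0.0113,-0,0.0104,0,0,0],
[0.0113,-0,0.0104,0,0,0],
[0.0113,-0,0.0104,0,0,0]]
```

step_arm([
  [[-0.0007,-0.0073,0,-0.46,-0.17,0.26],[-0.0007,-0.0073,0,-0.46,-0.17,0.26],[-0.0008,-0.0073,0,-0.46,-0.17,0.26],[-0.0008,-0.0073,-0.0002,-0.46,-0.17,0.26],[0,0,0,0,0,0],[0,0,0,0,0,0]],
])

```text
time_s: 12.2
ee_pos: [0.5212, -0.0133, 0.094]
eef_rot: [-0.006, 0.96, 0.128]
force: [0.2, -0.1, -3.9]
grip_width: 0.0118
```

Run:
```python
from plan import *
p,Rm=cur();C=np.array([.640,.002,.0677])
print(p,R.from_matrix(Rm).as_euler('ZYX',degrees=True),get_obs()['qpos'].round(2))
show(rows(p,Rm,C,RF,8))
```

```text
[ 0.52122268 -0.01325336  0.09397488] [ 7.36104747 54.99737407 -0.34122824] [-0.19  0.14  2.15  0.61  0.32 -2.43]
8
[[0.0113,-0.0001,0.0104,0.01,0,-0],
[0.0113,-0.0001,0.0104,0.01,0,-0],
[0.0113,-0.0001,0.0104,0.01,0,-0],
[0.0113,-0.0001,0.0104,0.01,0,-0],
[0.0113,-0.0001,0.0104,0.01,0,-0],
[0.0113,-0.0001,0.0104,0.01,0,-0],
[0.0113,-0.0001,0.0104,0.01,0,-0],
[0.0113,-0.0001,0.0104,0.01,0,-0]]
```

```bash
cat > kin.py <<'E'
import numpy as np
from scipy.optimize import least_squares
from scipy.spatial.transform import Rotation as R
D=[([-1.3086,.3005,1.5216,0,1.3207,-.0666],[.1775,-.5203,.2049],None),
([-.24,-.17,2.17,.38,.61,-2.19],[.4711,-.0211,.1959],[.57,.07,-.82]),
([1.,.22,1.83,-.69,1.04,.08],[.3703,.3685,.1714],[.541,-.173,-.823]),
([.77,.46,1.77,-.81,.77,.06],[.4934,.3375,.0717],None),
([-.1,.14,2.16,.4,.28,-2.12],[.5197,.0156,.0914],None),
([-.19,.14,2.15,.61,.32,-2.43],[.5212,-.0133,.094],None)]
def fk(k,q):
    d,h,L1,L2,Lt,e,d2=k;E=lambda s,*a:R.from_euler(s,a[0] if len(a)==1 else a).as_matrix()
    A=E('Y',q[1]);B=E('Y',q[1]+q[2]);W=B@E('Z',q[3])@E('Y',q[4])
    p=np.array([0,d,h])+A@[0,0,L1]+B@[e,0,L2]+W@[0,d2,Lt]
    Rm=E('Z',q[0])@W@E('Z',q[5]); return E('Z',q[0])@p,Rm
def res(k):return np.concatenate([fk(k,q)[0]-p for q,p,_ in D])
r=least_squares(res,[.04,.2,.35,.35,.2,0,0]);K=r.x
if __name__=='__main__':
    print(K.round(4),r.fun.reshape(-1,3).round(3).tolist())
    for q,p,x in D:
        print(fk(K,q)[1].round(2).tolist(),x)
E
python3 kin.py
```

```text
[0.0348 0.2296 0.4207 0.45   0.2711 0.0436 0.0016] [[0.0, -0.001, 0.001], [0.0, 0.002, -0.002], [-0.0, -0.001, -0.001], [-0.0, 0.0, 0.002], [-0.002, -0.002, -0.002], [0.002, -0.001, 0.002]]
[[-0.32, 0.95, -0.0], [0.95, 0.32, 0.0], [0.0, 0.0, -1.0]] None
[[0.13, -0.82, 0.56], [-0.99, -0.1, 0.08], [-0.01, -0.57, -0.82]] [0.57, 0.07, -0.82]
[[-0.3, -0.79, 0.54], [-0.95, 0.25, -0.18], [0.01, -0.57, -0.82]] [0.541, -0.173, -0.823]
[[-0.3, -0.78, 0.55], [-0.95, 0.24, -0.17], [0.0, -0.57, -0.82]] None
[[0.1, -0.83, 0.56], [-1.0, -0.08, 0.05], [0.0, -0.56, -0.83]] None
[[0.14, -0.81, 0.57], [-0.99, -0.11, 0.07], [0.0, -0.57, -0.82]] None
```

```bash
cat >> kin.py <<'E'
M=np.array([[0,-1,0],[0,0,-1],[1,0,0]])  # tool = flange@M : tool x=fz, y=-fx, z=-fy
LO=np.array([-3.03,-.79,.23,-1.04,0,-2.55]);HI=np.array([3.03,2.21,2.52,4.18,3.07,2.55])
def ik(p,Rt,q0):
    def f(q):
        a,b=fk(K,q);return np.r_[(a-p)*5,R.from_matrix((b@M).T@Rt).as_rotvec()]
    s=least_squares(f,q0);return s.x,np.abs(s.fun).max()
E
python3 - <<'E'
from plan import *
from kin import *
q=get_obs()['qpos'];p,Rm=cur();C=np.array([.640,.002,.0677])
a,b=fk(K,q);print(a-p,(b@M-Rm).round(2).max())
for f in np.linspace(0,1,6):
    q,e=ik(p+(C-p)*f,RF,q);print(f,q.round(3),e.round(4))
# alternatives branch
for q4 in (-2.5,-1,0,1,2,3,3.8):
  for q5 in (.3,1):
   for q6 in (-2,-1,0,1,2):
    qq,e=ik(C,RF,[q[0],q[1],q[2],q4,q5,q6])
    if e<1e-3 and (qq>LO).all() and (qq<HI).all(): print(qq.round(2));
E
```

```text
[ 0.00040285 -0.0004828   0.00169791] 0.0
0.0 [-0.188  0.139  2.157  0.617  0.314 -2.431] 0.0
0.2 [-0.169  0.198  2.101  0.599  0.303 -2.399] 0.0
0.4 [-0.152  0.255  2.043  0.575  0.296 -2.362] 0.0
0.6000000000000001 [-0.137  0.311  1.984  0.546  0.294 -2.322] 0.0
0.8 [-0.124  0.364  1.923  0.514  0.295 -2.279] 0.0
1.0 [-0.111  0.417  1.86   0.48   0.3   -2.235] 0.0
[-0.11  0.42  1.86  0.48  0.3  -2.23]
[-0.11  0.42  1.86  0.48  0.3  -2.23]
[-0.11  0.42  1.86  0.48  0.3  -2.23]
[-0.11  0.42  1.86  0.48  0.3  -2.23]
[-0.11  0.42  1.86  0.48  0.3  -2.23]
[-0.11  0.42  1.86  0.48  0.3  -2.23]
[-0.11  0.42  1.86  0.48  0.3  -2.23]
[-0.11  0.42  1.86  0.48  0.3  -2.23]
[-0.11  0.42  1.86  0.48  0.3  -2.23]
[-0.11  0.42  1.86  0.48  0.3  -2.23]
[-0.11  0.42  1.86  0.48  0.3  -2.23]
[-0.11  0.42  1.86  0.48  0.3  -2.23]
[-0.11  0.42  1.86  0.48  0.3  -2.23]
[-0.11  0.42  1.86  0.48  0.3  -2.23]
[-0.11  0.42  1.86  0.48  0.3  -2.23]
[-0.11  0.42  1.86  0.48  0.3  -2.23]
[-0.11  0.42  1.86  0.48  0.3  -2.23]
[-0.11  0.42  1.86  0.48  0.3  -2.23]
[-0.11  0.42  1.86  0.48  0.3  -2.23]
[-0.11  0.42  1.86  0.48  0.3  -2.23]
[-0.11  0.42  1.86  0.48  0.3  -2.23]
[-0.11  0.42  1.86  0.48  0.3  -2.23]
[-0.11  0.42  1.86  0.48  0.3  -2.23]
[-0.11  0.42  1.86  0.48  0.3  -2.23]
[-0.11  0.42  1.86  0.48  0.3  -2.23]
[-0.11  0.42  1.86  0.48  0.3  -2.23]
[-0.11  0.42  1.86  0.48  0.3  -2.23]
[-0.11  0.42  1.86  0.48  0.3  -2.23]
[-0.11  0.42  1.86  0.48  0.3  -2.23]
```

Joint ranges are fine on the way in. Go in above the pins.

step_arm([
  [[0.0113,0,0.0104,0,0,0],[0.0113,0,0.0104,0,0,0],[0.0113,0,0.0104,0,0,0],[0.0113,0,0.0104,0,0,0],[0.0113,0,0.0104,0,0,0],[0.0113,0,0.0104,0,0,0],[0.0113,0,0.0104,0,0,0],[0.0113,0,0.0104,0,0,0],[0,0,0,0,0,0],[0,0,0,0,0,0],[0,0,0,0,0,0]],
])

```text
time_s: 13.58
ee_pos: [0.64, 0.002, 0.0679]
eef_rot: [-0.006, 0.96, 0.128]
force: [-0.4, -0.6, -4.5]
grip_width: 0.0117
```

Run:
```python
from plan import *
import pickle
p,Rm=cur();C=np.array([.640,.002,.0677]);o=get_obs()
print(p,R.from_matrix(Rm).as_euler('ZYX',degrees=True),o['qpos'].round(2),o['force'])
show(rows(p,Rm,C,RF,1))
c=grab('wrist');pickle.dump(c,open('w8.pkl','wb'));cv2.imwrite('pics/w8.png',cv2.resize(c['pixels'][:,:,::-1],None,fx=1.5,fy=1.5,interpolation=cv2.INTER_CUBIC))
c=grab('side');crop(c,150,120,350,270,4,'pics/s8.png')
```

```text
[0.6399805  0.00198078 0.06791149] [ 7.33289935 54.97564932 -0.35682595] [-0.11  0.41  1.86  0.48  0.3  -2.23] [-0.35393252 -0.57846984 -4.53014498]
1
[[0.0002,0,-0.0001,0.05,0.03,0.01]]
```

View pics/w8.png

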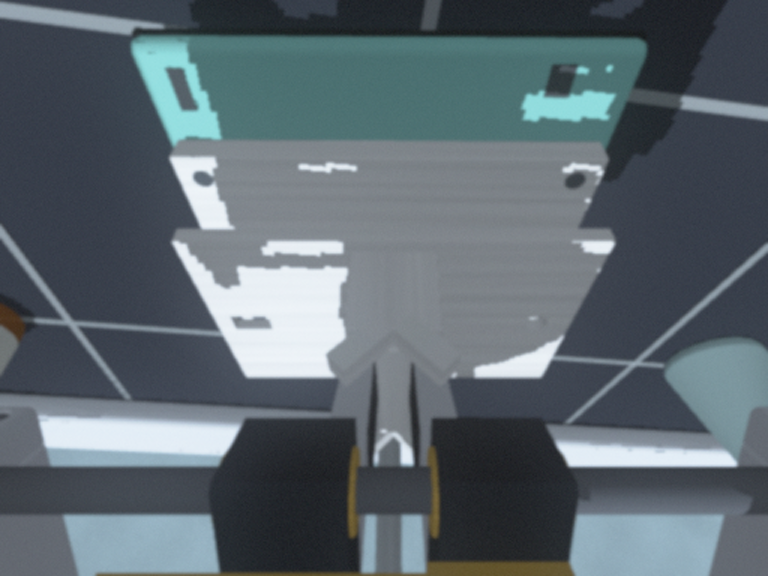

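View pics/s8.png

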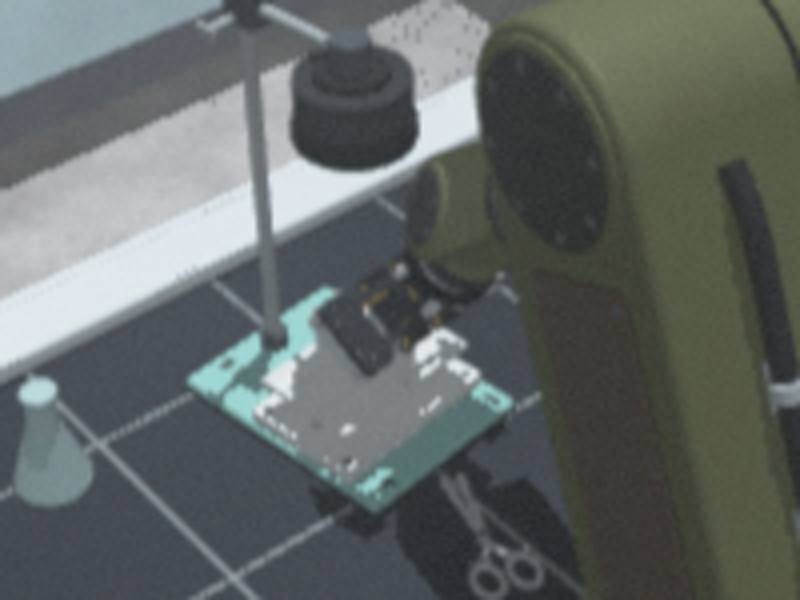

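Run:
```python
from fit import *
from plan import *
w=pickle.load(open('w8.pkl','rb'));crop(w,80,15,445,170,2.15,'pics/w8a.png');crop(w,105,90,285,180,4.4,'pics/w8b.png');crop(w,245,90,425,180,4.4,'pics/w8c.png')
```

```text
(no output)
```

View pics/w8b.png

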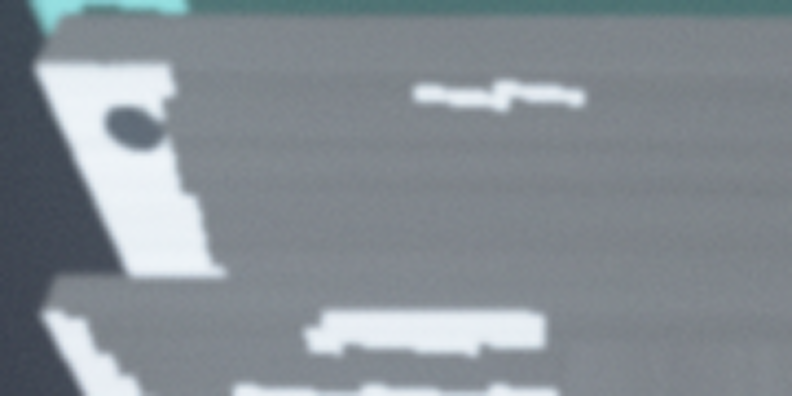

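View pics/w8c.png

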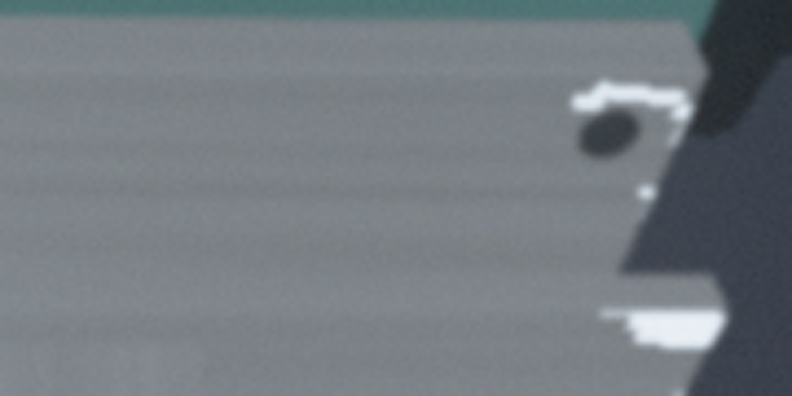

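Run:
```python
from fit import *
from plan import *
w=pickle.load(open('w8.pkl','rb'))
b=lambda u,v:[(u+.5)/4.4-.5+105,(v+.5)/4.4-.5+90]
c=lambda u,v:[(u+.5)/4.4-.5+245,(v+.5)/4.4-.5+90]
z=.0543
st=fit([(w,[[-.058,-.083,.024],[-.058,.083,.024],[-.058,-.083,.012],[-.058,.083,.012]],np.array([b(35,66),c(708,72),b(66,14),c(683,21)]))],[.63,0,.13])
ca=fit([(w,[[-.05,-.075,z+.006],[-.05,.075,z+.006],[-.05,-.075,z],[-.05,.075,z]],np.array([b(43,316),c(728,316),b(55,274),c(713,272)]))],[.63,0,.13])
d=ca-st;cc,s=np.cos(st[2]),np.sin(st[2]);print('carrier in stage mm',1e3*(cc*d[0]+s*d[1]),1e3*(-s*d[0]+cc*d[1]),np.degrees(d[2]))
```

```text
[ 0.63386995 -0.0008961   0.12906311] 7.394771536069237 
 [[-1.7, 0.9], [2.2, 1.1], [-2.4, 0.1], [1.8, 0.0]]
[0.63199631 0.00068753 0.1368691 ] 7.842021882758957 
 [[-2.0, 0.1], [1.5, 0.0], [-1.1, 1.2], [1.4, 1.5]]
carrier in stage mm -1.6542359207703208 1.8116126446458534 0.4472503466897203
```

Run:
```python
from fit import *
from plan import *
def un(x0,y0,k): return lambda u,v:[(u+.5)/k-.5+x0,(v+.5)/k-.5+y0]
b=un(105,90,4.4);c=un(245,90,4.4)
z=.0543
w8=pickle.load(open('w8.pkl','rb'));w5=pickle.load(open('w5.pkl','rb'));w1=pickle.load(open('w1.pkl','rb'));w2=pickle.load(open('w2.pkl','rb'))
A=lambda o,L,z=0:np.array(L)+[0,0,z]
Lw1=[[-.058,-.083,.024],[-.058,.083,.024],[.058,-.083,.024],[.058,.083,.024],[0,-.06,.029],[0,.06,.029]]
p1=[un(180,115,4.8)(*q) for q in [[80,203],[717,197],[150,456],[657,452],[197,352],[603,348]]]
L2=[[-.05,-.075,.006],[-.05,.075,.006],[.05,-.075,.006],[.05,.075,.006],[0,-.06,.005],[0,.06,.005]]
p2=[un(180,105,4.8)(*q) for q in [[137,276],[711,269],[183,500],[660,495],[216,398],[629,395]]]
L5=[[-.05,-.075,.006],[-.05,.075,.006],[.05,-.075,.006],[.05,.075,.006],[0,-.06,.0055],[0,.06,.0055],[-.05,-.075,.0],[-.05,.075,.0]]
p5=[un(100,130,2.4)(*q) for q in [[38,76],[744,79],[155,292],[628,292],[163,204],[616,205],[42,54],[737,57]]]
Ls=[[-.058,-.083,.024],[-.058,.083,.024],[-.058,-.083,.012],[-.058,.083,.012]];ps=[b(35,66),c(708,72),b(66,14),c(683,21)]
Lc=[[-.05,-.075,z+.006],[-.05,.075,z+.006],[-.05,-.075,z],[-.05,.075,z]];pc=[b(43,316),c(728,316),b(55,274),c(713,272)]
# unknown: cam pose correction (6, in cam frame), stage pose, carrier0 pose(w2), carrier5 pose, carrier8 pose
obs=[(w1,Lw1,p1,0),(w2,L2,p2,1),(w5,L5,p5,2),(w8,Ls,ps,0),(w8,Lc,pc,3)]
def f(P,full=True):
    dR=R.from_rotvec(P[:3]).as_matrix();dt=P[3:6];out=[]
    for cm,L,px,i in obs:
        x,y,t=P[6+3*i:9+3*i];X=np.array(L)@R.from_euler('z',t).as_matrix().T+[x,y,0]
        q=(X@cm['E'][:3,:3].T+cm['E'][:3,3])@dR.T+dt
        uv=np.c_[cm['fx']*q[:,0]/-q[:,2]+cm['cx'],-cm['fy']*q[:,1]/-q[:,2]+cm['cy']]
        out.append((uv-px).ravel())
    o=np.concatenate(out)
    return np.r_[o,P[:3]/.006,P[3:6]/.002] if full else o
r=least_squares(f,np.r_[np.zeros(6),.63,0,.13,.523,.328,-.3,.523,.328,-.305,.63,0,.13],loss='soft_l1')
P=r.x;print(P[:6].round(4));print(P[6:].reshape(-1,3).round(4));print(f(P,False).reshape(-1,2).round(1).tolist())
st,ca=P[6:9],P[15:18];d=ca-st;cc,s=np.cos(st[2]),np.sin(st[2]);print('carrier in stage mm',1e3*(cc*d[0]+s*d[1]),1e3*(-s*d[0]+cc*d[1]),np.degrees(d[2]))
for i,q in ((2,[.53183,.32536]),(3,[.63998,.00198])):
    a=P[6+3*i:9+3*i];d=np.array(q)-a[:2];cc,s=np.cos(a[2]),np.sin(a[2]);print('tcp in carrier',cc*d[0]+s*d[1],-s*d[0]+cc*d[1])
```

```text
[-0.     -0.0094  0.0012 -0.      0.0012 -0.0008]
[[ 0.635  -0.0027  0.1266]
 [ 0.5235  0.3245 -0.3054]
 [ 0.5252  0.3264 -0.3085]
 [ 0.6332 -0.0009  0.1344]]
[[0.8, 0.0], [-0.9, 0.4], [-0.7, -0.6], [-0.4, -0.3], [-0.5, 0.4], [0.3, 0.8], [0.1, 0.5], [-0.5, 1.1], [0.5, -0.6], [-0.1, -0.1], [-0.1, -0.7], [0.1, -0.6], [-0.8, -0.4], [0.2, -0.8], [0.4, -0.3], [-1.0, 0.6], [0.7, -0.2], [-0.1, 0.2], [1.0, 0.4], [-0.3, -0.1], [-0.3, 0.8], [1.0, 0.5], [-0.9, 0.1], [0.8, -0.6], [-0.4, -0.6], [-0.0, -0.8], [0.5, 0.6], [-0.0, 0.7]]
carrier in stage mm -1.5004097776033087 1.9384272514742897 0.4447839196237614
tcp in carrier 0.006656915979661623 0.0010501258897214949
tcp in carrier 0.007090084972719796 0.001990448628072819
```

```bash
cat >> plan.py <<'E'
def dw(v):  # world/stage-frame shift -> tool axes, current orientation
    p,Rm=cur();S=R.from_euler('z',.128).as_matrix();return Rm.T@S@np.array(v)
E
python3 - <<'E'
from plan import *
p,Rm=cur();Rn=R.from_euler('z',-.3,degrees=True).as_matrix()@RF
show(rows(p,Rm,np.array([.6414,.0007,.0477]),Rn,4)); print(dw([0,0,-.002]),dw([.001,0,0]),dw([0,.001,0]))
E
```

```text
4
[[0.0043,-0.0003,-0.0027,0.07,0.01,-0.04],
[0.0043,-0.0003,-0.0027,0.07,0.01,-0.04],
[0.0043,-0.0003,-0.0027,0.07,0.01,-0.04],
[0.0043,-0.0003,-0.0027,0.07,0.01,-0.04]]
[ 1.63754521e-03  7.27285944e-06 -1.14821287e-03] [ 5.74117941e-04 -4.99535237e-06  8.18757374e-04] [-1.09489709e-07  9.99980911e-04  6.17779721e-06]
```

step_arm([
  [[0.0043,-0.0003,-0.0027,0.07,0,-0.04],[0.0043,-0.0003,-0.0027,0.07,0,-0.04],[0.0043,-0.0003,-0.0027,0.07,0,-0.04],[0.0043,-0.0003,-0.0027,0.07,0,-0.04],[0.0016,0,-0.00115,0,0,0],[0,0,0,0,0,0],[0,0,0,0,0,0]],
])

```text
time_s: 14.55
ee_pos: [0.6415, 0.0009, 0.0457]
eef_rot: [-0.005, 0.959, 0.123]
force: [0.2, -0.0, -4.5]
grip_width: 0.0117
```

Run:
```python
from plan import *
o=get_obs();print(o['ee_pos'],o['force'],o['moment'],R.from_matrix(cur()[1]).as_euler('ZYX',degrees=True))
```

```text
[0.64151847 0.00091663 0.04574714] [ 0.22955787 -0.03080908 -4.51077853] [-0.02132096  0.5843698  -0.01982875] [ 7.05419582 54.95719165 -0.31055953]
```

step_arm([
  [[0.0016,0,-0.00115,0,0,0],[0,0,0,0,0,0]],
])

```text
time_s: 14.8
ee_pos: [0.6413, 0.0009, 0.0434]
eef_rot: [-0.005, 0.96, 0.123]
force: [-0.1, 0.0, -4.9]
grip_width: 0.0119
```

step_arm([
  [[0.0016,0,-0.00115,0,0,0],[0,0,0,0,0,0]],
])

```text
time_s: 15.05
ee_pos: [0.6413, 0.0009, 0.0414]
eef_rot: [-0.005, 0.96, 0.123]
force: [0.6, -0.1, -4.7]
grip_width: 0.0119
```

step_arm([
  [[0.0012,0,-0.0009,0,0,0],[0,0,0,0,0,0]],
])

```text
time_s: 15.3
ee_pos: [0.6413, 0.0009, 0.04]
eef_rot: [-0.005, 0.96, 0.123]
force: [-0.4, 0.6, -4.2]
grip_width: 0.012
```

step_arm([
  [[0.0012,0,-0.0009,0,0,0],[0,0,0,0,0,0]],
])

```text
time_s: 15.55
ee_pos: [0.6412, 0.0009, 0.0385]
eef_rot: [-0.005, 0.96, 0.123]
force: [-0.6, -0.1, -4.4]
grip_width: 0.0119
```

step_arm([
  [[0.0008,0,-0.0006,0,0,0],[0,0,0,0,0,0]],
])

```text
time_s: 15.8
ee_pos: [0.6413, 0.0009, 0.0378]
eef_rot: [-0.005, 0.959, 0.123]
force: [-0.5, 0.0, -2.6]
grip_width: 0.0118
```

step_arm([
  [[0.0004,0,-0.0003,0,0,0],[0,0,0,0,0,0]],
])

```text
time_s: 16.05
ee_pos: [0.6415, 0.0008, 0.0377]
eef_rot: [-0.005, 0.959, 0.123]
force: [-4.4, -0.5, 4.8]
grip_width: 0.0115
```

Run:
```python
from plan import *
import pickle
o=get_obs();print(o['ee_pos'],o['force'],o['moment'],R.from_matrix(cur()[1]).as_euler('ZYX',degrees=True))
c=grab('wrist');pickle.dump(c,open('w9.pkl','wb'));crop(c,85,20,445,270,2.2,'pics/w9.png')
```

```text
[0.6414722 0.0008403 0.0376661] [-4.44384777 -0.52961626  4.80015877] [0.23844366 0.65266889 0.10293128] [ 7.04777088 54.92351846 -0.31447861]
```

View pics/w9.png

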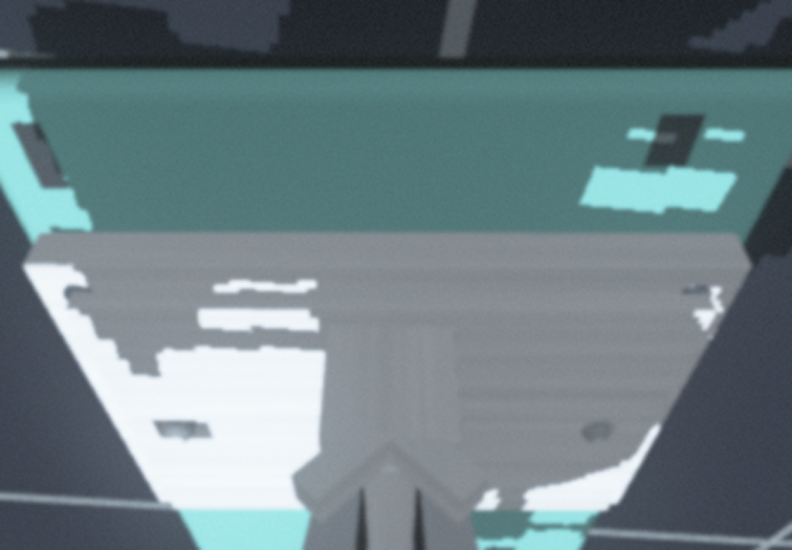

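step_arm([
  [[0,0,0,0,0,0],[0,0,0,0,0,0],[0,0,0,0,0,0],[0,0,0,0,0,0],[0,0,0,0,0,0],[0,0,0,0,0,0]],
], fingers=0.07)

```text
time_s: 16.85
ee_pos: [0.6413, 0.0009, 0.0371]
eef_rot: [-0.005, 0.959, 0.123]
force: [0.4, -0.2, -0.1]
grip_width: 0.0678
```

Run:
```python
from plan import *
import pickle
o=get_obs();print(o['ee_pos'],o['force'],o['grip_width'])
c=grab('wrist');pickle.dump(c,open('w10.pkl','wb'));crop(c,85,20,445,270,2.2,'pics/w10.png')
```

```text
[0.6412544  0.00086258 0.0371178 ] [ 0.41810344 -0.15479707 -0.06268163] 0.06775188889421127
```

View pics/w10.png

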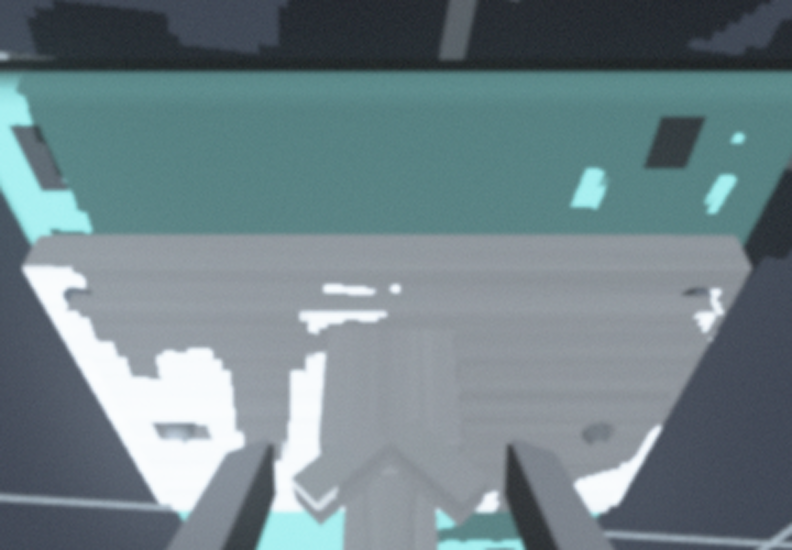

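Run:
```python
from plan import *
from kin import *
q0=get_obs()['qpos']
for tl in (25,30,35,40,45):
  for fl in (0,1):
    for name,hp,yaw in (('rack',np.array([.577,-.336,.066]),-.009),('rackhi',np.array([.577,-.336,.16]),-.009),('home',np.array([.6305,-.0005,.076]),.124),('homehi',np.array([.6305,-.0005,.12]),.124),('out',np.array([.5,-.015,.14]),.124)):
        Rt=tilt(yaw,tl,fl);t=hp+Rt[:,0]*H
        best=None
        for q4 in (-.5,.5,1.5,3):
          for q6 in (-2.,-.5,1,2):
            q,e=ik(t,Rt,[np.arctan2(t[1],t[0])-.1,.4,1.9,q4,.5,q6]);q=(q+np.pi)%(2*np.pi)-np.pi
            if q[3]<-1.04:q[3]+=2*np.pi
            if e<1e-3 and q[4]>=0 and (best is None or ((q>LO)&(q<HI)).sum()>((best>LO)&(best<HI)).sum()): best=q
        print(tl,fl,name,None if best is None else (best.round(2),((best>LO)&(best<HI)).all()))
```

```text
25 0 rack (array([-0.68,  0.57,  1.59,  0.44,  0.67, -2.55]), np.True_)
25 0 rackhi (array([-0.68,  0.45,  1.54,  0.36,  0.84, -2.44]), np.True_)
25 0 home (array([-0.1 ,  0.46,  1.75,  0.19,  0.52, -1.93]), np.True_)
25 0 homehi (array([-0.1 ,  0.39,  1.72,  0.16,  0.61, -1.9 ]), np.True_)
25 0 out (array([-0.16,  0.09,  2.05,  0.22,  0.59, -2.01]), np.True_)
25 1 rack (array([-0.68,  0.57,  1.59,  0.44,  0.67,  0.59]), np.True_)
25 1 rackhi (array([-0.68,  0.45,  1.54,  0.36,  0.84,  0.7 ]), np.True_)
25 1 home (array([-0.1 ,  0.46,  1.75,  0.19,  0.52,  1.21]), np.True_)
25 1 homehi (array([-0.1 ,  0.39,  1.72,  0.16,  0.61,  1.24]), np.True_)
25 1 out (array([-0.16,  0.09,  2.05,  0.22,  0.59,  1.13]), np.True_)
30 0 rack (array([-0.7 ,  0.56,  1.65,  0.6 ,  0.6 , -2.71]), np.False_)
30 0 rackhi (array([-0.7 ,  0.43,  1.59,  0.48,  0.76, -2.56]), np.False_)
30 0 home (array([-0.1 ,  0.44,  1.8 ,  0.3 ,  0.4 , -2.04]), np.True_)
30 0 homehi (array([-0.1 ,  0.37,  1.78,  0.24,  0.49, -1.98]), np.True_)
30 0 out (array([-0.18,  0.07,  2.11,  0.32,  0.49, -2.12]), np.True_)
30 1 rack
[... 1842 characters left out ...]
,  1.78,  1.26,  0.53,  2.91]), np.False_)
45 0 rackhi (array([-0.77,  0.4 ,  1.74,  0.99,  0.62, -3.06]), np.False_)
45 0 home (array([-0.13,  0.43,  1.96,  1.67,  0.18,  2.86]), np.False_)
45 0 homehi (array([-0.13,  0.34,  1.95,  1.13,  0.2 , -2.88]), np.False_)
45 0 out (array([-0.22,  0.04,  2.26,  1.24,  0.26, -3.05]), np.False_)
45 1 rack (array([-0.77,  0.56,  1.78,  1.26,  0.53, -0.23]), np.True_)
45 1 rackhi (array([-0.77,  0.4 ,  1.74,  0.99,  0.62,  0.09]), np.True_)
45 1 home (array([-0.13,  0.43,  1.96,  1.67,  0.18, -0.28]), np.True_)
45 1 homehi (array([-0.13,  0.34,  1.95,  1.13,  0.2 ,  0.27]), np.True_)
45 1 out (array([-0.22,  0.04,  2.26,  1.24,  0.26,  0.09]), np.True_)
```

Run:
```python
from plan import *
from kin import *
def best(hp,Rt):
    t=hp+Rt[:,0]*H;b=None
    for q4 in (-.5,.5,1.5):
      for q6 in (-2.,-.5,1):
        q,e=ik(t,Rt,[np.arctan2(t[1],t[0])-.1,.4,1.9,q4,.5,q6]);q=(q+np.pi)%(2*np.pi)-np.pi
        if e<1e-3 and q[4]>=0: return q
for tl in (30,33,35):
  for ln in (-30,-20,-10,10,20,30):
    Rt=R.from_euler('z',-.009).as_matrix()@R.from_euler('x',ln,degrees=True).as_matrix()@tilt(0,tl)
    for n,z in (('rack',.066),('hi',.15)):
        q=best(np.array([.577,-.336,z]),Rt);print(tl,ln,n,None if q is None else q.round(2))
```

```text
30 -30 rack [-0.53  0.51  1.81 -0.89  0.16 -1.41]
30 -30 hi [-0.53  0.37  1.78 -0.43  0.3  -1.88]
30 -20 rack [-0.59  0.51  1.77  0.12  0.25 -2.35]
30 -20 hi [-0.59  0.38  1.73  0.07  0.42 -2.3 ]
30 -10 rack [-0.65  0.53  1.71  0.45  0.42 -2.63]
30 -10 hi [-0.65  0.4   1.67  0.33  0.58 -2.49]
30 10 rack [-0.75  0.61  1.58  0.69  0.78 -2.72]
30 10 hi [-0.75  0.49  1.53  0.6   0.91 -2.6 ]
30 20 rack [-0.8   0.67  1.5   0.76  0.96 -2.71]
30 20 hi [-0.8   0.55  1.47  0.7   1.07 -2.59]
30 30 rack [-0.84  0.73  1.43  0.83  1.12 -2.69]
30 30 hi [-0.84  0.62  1.4   0.78  1.22 -2.57]
33 -30 rack [-0.55  0.51  1.84 -1.1   0.09 -1.2 ]
33 -30 hi [-0.55  0.36  1.81 -0.35  0.23 -1.97]
33 -20 rack [-0.61  0.51  1.79  0.38  0.19 -2.62]
33 -20 hi [-0.61  0.37  1.76  0.2   0.36 -2.44]
33 -10 rack [-0.66  0.52  1.74  0.62  0.38 -2.8 ]
33 -10 hi [-0.66  0.39  1.7   0.44  0.53 -2.6 ]
33 10 rack [-0.76  0.6   1.61  0.78  0.75 -2.81]
33 10 hi [-0.76  0.48  1.57  0.68  0.87 -2.66]
33 20 rack [-0.81  0.66  1.54  0.83  0.92 -2.78]
33 20 hi [-0.81  0.54  1.5   0.76  1.03 -2.65]
33 30 rack [-0.85  0.72  1.47  0.89  1.09 -2.74]
33 30 hi [-0.85  0.6   1.44  0.83  1.18 -2.61]
35 -30 rack [-0.56  0.51  1.85 -1.6   0.05 -0.71]
35 -30 hi [-0.56  0.36  1.83 -0.25  0.18 -2.06]
35 -20 rack [-0.62  0.51  1.81  0.63  0.17 -2.88]
35 -20 hi [-0.62  0.36  1.78  0.31  0.33 -2.55]
35 -10 rack [-0.67  0.52  1.76  0.74  0.36 -2.92]
35 -10 hi [-0.67  0.39  1.72  0.52  0.51 -2.68]
35 10 rack [-0.77  0.6   1.63  0.84  0.73 -2.87]
35 10 hi [-0.77  0.47  1.59  0.73  0.85 -2.71]
35 20 rack [-0.81  0.65  1.56  0.88  0.91 -2.82]
35 20 hi [-0.81  0.53  1.53  0.8   1.01 -2.68]
35 30 rack [-0.85  0.72  1.49  0.93  1.07 -2.77]
35 30 hi [-0.85  0.6   1.46  0.87  1.16 -2.64]
```

step_arm([
  [[-0.005,0,0,0,0,0],[-0.02,0,0,0,0,0],[-0.025,0,0,0,0,0],[-0.025,0,0,0,0,0],[-0.025,0,0,0,0,0],[-0.02,0,0,0,0,0],[0,0,0,0,0,0],[0,0,0,0,0,0]],
], fingers=0.09)

```text
time_s: 17.9
ee_pos: [0.573, -0.0076, 0.1349]
eef_rot: [-0.005, 0.96, 0.123]
force: [0.7, 0.0, -0.7]
grip_width: 0.0899
```

Run:
```python
from plan import *
from kin import *
import pickle
p,Rm=cur();o=get_obs();print(p,o['qpos'].round(2),o['force'])
c=grab('wrist');pickle.dump(c,open('w11.pkl','wb'));crop(c,100,70,420,270,2.4,'pics/w11.png')
P1=np.array([.46,-.10,.22]);Rt=tilt(0.05,35,1)
r=rows(p,Rm,P1,Rt,24)
print(np.degrees(R.from_matrix(Rm.T@Rt).as_rotvec()))
show(r[:1])
print(ik(P1,Rt,[-.3,.1,2,.4,.5,.9])[0].round(2))
```

```text
[ 0.57297947 -0.00758583  0.13494018] [-0.15  0.16  2.    0.39  0.42 -2.17] [ 0.66619746  0.04956535 -0.70064743]
[-1.76225779e+02  3.70316195e+00  2.75111828e-02]
1
[[-0.0059,-0.0032,-0.0022,-7.34,0.15,0]]
[-0.45 -0.2   2.14  0.44  0.71  0.8 ]
```

View pics/w11.png

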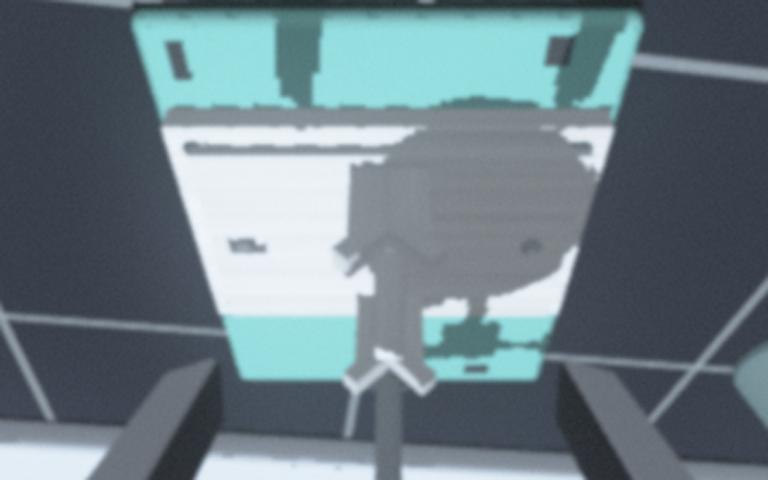

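step_arm([
  [[-0.0236,-0.0128,-0.009,0,0,0],[-0.0236,-0.0128,-0.009,0,0,0],[-0.0236,-0.0128,-0.009,0,0,0],[-0.0236,-0.0128,-0.009,0,0,0],[-0.0236,-0.0128,-0.009,0,0,0],[-0.0236,-0.0128,-0.009,0,0,0],[0,0,0,10.2,0,0],[0,0,0,10.2,0,0],[0,0,0,10.2,0,0],[0,0,0,10.2,0,0],[0,0,0,10.2,0,0],[0,0,0,10.2,0,0]],
])

```text
time_s: 19.45
ee_pos: [0.4583, -0.0995, 0.2198]
eef_rot: [1.07, 0.961, 0.124]
force: [0.9, 0.0, -0.3]
grip_width: 0.09
```

step_arm([
  [[0,0,0,10.2,0,0],[0,0,0,10.2,0,0],[0,0,0,10.2,0,0],[0,0,0,10.2,0,0],[0,0,0,10.2,0,0],[0,0,0,10.2,0,0],[0,0,0,10.2,0,0],[0,0,0,10.2,0,0],[0,0,0,10.2,0,0],[0,0,0,10.2,0,0],[0,0,0,10.2,0,0],[0,0,0,10.2,0,0]],
])

```text
time_s: 20.95
ee_pos: [0.4583, -0.0995, 0.2199]
eef_rot: [-3.077, 0.96, 0.124]
force: [0.7, -0.4, 0.4]
grip_width: 0.0898
```

Run:
```python
from plan import *
p,Rm=cur();o=get_obs();print(o['time_s'],p,o['qpos'].round(2),Rm.round(2))
c=grab('top');cv2.imwrite('pics/t12.png',cv2.resize(c['pixels'][:,:,::-1],None,fx=1.5,fy=1.5,interpolation=cv2.INTER_CUBIC))
crop(c,150,120,420,320,2.9,'pics/t12a.png')
c=grab('side');crop(c,200,100,460,300,3,'pics/s12.png')
```

```text
20.95 [ 0.45829605 -0.09945248  0.21985377] [-0.48 -0.19  2.12  0.5   0.75  0.74] [[ 0.57  0.07 -0.82]
 [ 0.07 -1.   -0.04]
 [-0.82 -0.04 -0.57]]
```

View pics/t12a.png

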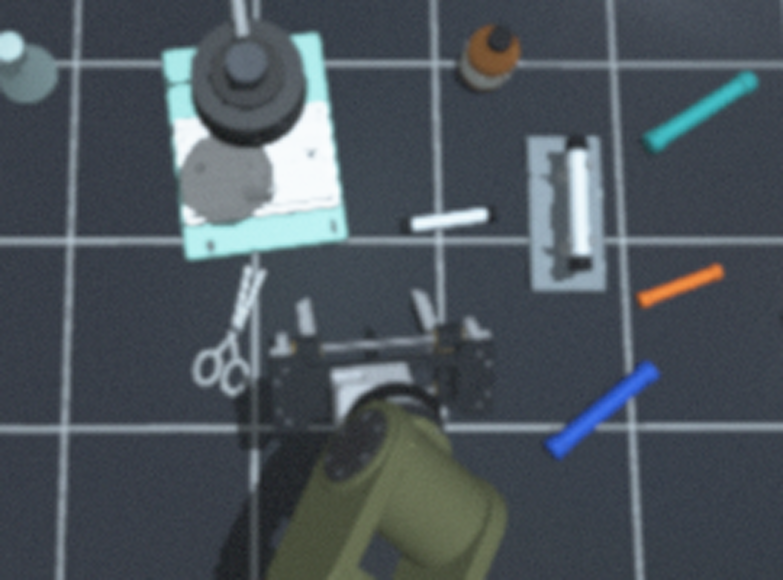

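View pics/s12.png

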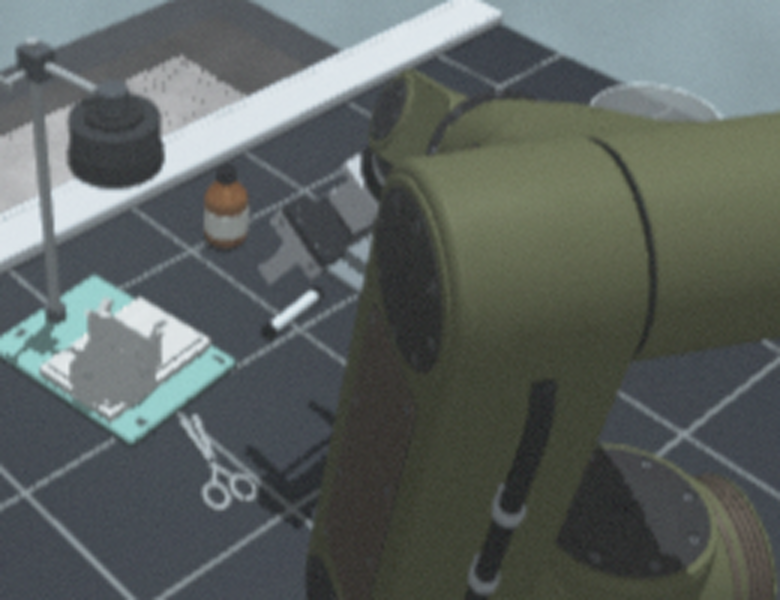

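Run:
```python
from plan import *
c=grab('top');w=grab('wrist');cp=np.linalg.inv(w['E'])[:3,3];T=toolT()
print(cp,((proj(c,cp)-[150,120])*2.9).round())
for t in ([-.019,0,0],[-.097,0,-.0375],[-.097,0,.0375],[-.15,0,-.0375],[-.178,0,-.085]):print(t,((proj(c,T[:3,:3]@t+T[:3,3])-[150,120])*2.9).round())
```

```text
[ 0.42672596 -0.10828521  0.41303995] [[389. 314.]]
[-0.019, 0, 0] [[363. 310.]]
[-0.097, 0, -0.0375] [[375. 317.]]
[-0.097, 0, 0.0375] [[376. 395.]]
[-0.15, 0, -0.0375] [[384. 351.]]
[-0.178, 0, -0.085] [[389. 315.]]
```

Run:
```python
from plan import *
from kin import *
p,Rm=cur();Rt=tilt(-.009,35,1);g=np.array([.577,-.3365,.066])+Rt[:,0]*H;pre=g-Rt[:,0]*.09
print(pre,g);r=rows(p,Rm,pre,Rt,11);show(r)
q=get_obs()['qpos']
for f in np.linspace(0,1,5):
    Ri=Rm@R.from_rotvec(R.from_matrix(Rm.T@Rt).as_rotvec()*f).as_matrix();q,e=ik(p+(pre-p)*f,Ri,q);print(q.round(2),e)
```

```text
[ 0.53616301 -0.33613246  0.12432363] [ 0.5877828  -0.33659705  0.05059994]
11
[[0.0096,0.0223,0.0002,0.29,0.01,0.4],
[0.0098,0.0222,0.0001,0.29,0.01,0.4],
[0.0099,0.0221,-0,0.29,0.01,0.4],
[0.0101,0.0221,-0.0001,0.29,0.01,0.4],
[0.0103,0.022,-0.0002,0.29,0.01,0.4],
[0.0104,0.0219,-0.0003,0.29,0.01,0.4],
[0.0106,0.0218,-0.0004,0.29,0.01,0.4],
[0.0107,0.0218,-0.0005,0.29,0.01,0.4],
[0.0109,0.0217,-0.0006,0.29,0.01,0.4],
[0.011,0.0216,-0.0008,0.29,0.01,0.4],
[0.0112,0.0215,-0.0009,0.29,0.01,0.4]]
[-0.48 -0.19  2.13  0.5   0.75  0.73] 1.1000388100423919e-10
[-0.59 -0.06  2.07  0.58  0.72  0.57] 1.6653345369377348e-15
[-0.67  0.08  1.99  0.64  0.69  0.44] 4.163336342344337e-16
[-0.74  0.22  1.89  0.68  0.68  0.35] 9.71445146547012e-16
[-0.79  0.36  1.78  0.71  0.67  0.3 ] 4.188713477237062e-09
```

step_arm([
  [[0.0096,0.0223,0.0002,0.3,0,0.4],[0.0098,0.0222,0,0.3,0,0.4],[0.0099,0.0221,0,0.3,0,0.4],[0.0101,0.0221,-0.0001,0.3,0,0.4],[0.0103,0.022,-0.0002,0.3,0,0.4],[0.0104,0.0219,-0.0003,0.3,0,0.4],[0.0106,0.0218,-0.0004,0.3,0,0.4],[0.0107,0.0218,-0.0005,0.3,0,0.4],[0.0109,0.0217,-0.0006,0.3,0,0.4],[0.011,0.0216,-0.0008,0.3,0,0.4],[0.0112,0.0215,-0.0009,0.3,0,0.4],[0,0,0,0,0,0]],
])

```text
time_s: 22.65
ee_pos: [0.5348, -0.3368, 0.1229]
eef_rot: [-3.137, 0.963, -0.01]
force: [0.1, 0.1, 0.4]
grip_width: 0.09
```

step_arm([
  [[0,0,0,0,0,0],[0,0,0,0,0,0]],
])

```text
time_s: 22.9
ee_pos: [0.5349, -0.3357, 0.1245]
eef_rot: [-3.138, 0.962, -0.011]
force: [0.5, 0.4, 0.9]
grip_width: 0.0898
```

Run:
```python
from plan import *
import pickle
p,Rm=cur();o=get_obs();print(o['time_s'],p,o['qpos'].round(2),R.from_matrix(Rm).as_euler('xyz',degrees=True))
Rt=tilt(-.009,35,1);g=np.array([.577,-.3365,.066])+Rt[:,0]*H;pre=g-Rt[:,0]*.09
show(rows(p,Rm,pre,Rt,1))
c=grab('wrist');pickle.dump(c,open('w13.pkl','wb'));cv2.imwrite('pics/w13.png',cv2.resize(c['pixels'][:,:,::-1],None,fx=1.5,fy=1.5,interpolation=cv2.INTER_CUBIC))
```

```text
22.9 [ 0.53492744 -0.33566051  0.12451572] [-0.79  0.35  1.78  0.7   0.68  0.31] [-179.77484058   55.09411202   -0.6064343 ]
1
[[0.0009,0.0005,-0.0009,-0.3,0.09,-0.05]]
```

View pics/w13.png

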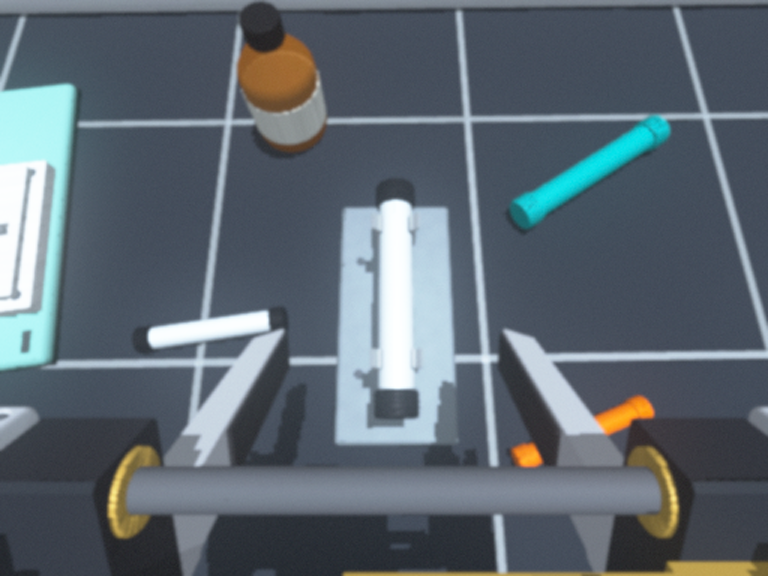

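Run:
```python
from plan import *
import pickle
w=pickle.load(open('w13.pkl','rb'));crop(w,215,110,315,290,3.3,'pics/w13a.png')
b=back(w,(np.array([[396,201],[397,388]])+.5)/1.5-.5,.066);print(b,b.mean(0),np.linalg.norm(b[0]-b[1]))
x=toolT()[:3,:3][:,0];print('pred axis',((proj(w,np.array([[.632,-.336,.066],[.522,-.336,.066]]))+.5)*1.5))
```

```text
[[ 0.63980052 -0.33850406  0.066     ]
 [ 0.52644282 -0.33725915  0.066     ]] [ 0.58312167 -0.33788161  0.066     ] 0.1133645411046191
pred axis [[392.62323821 212.88943889]
 [395.29531829 396.97380554]]
```

View pics/w13a.png

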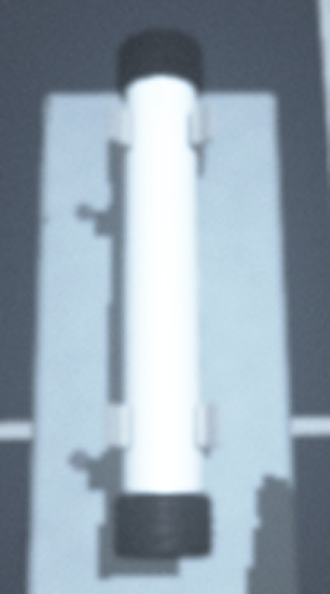

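Run:
```python
from plan import *
p,Rm=cur();Rt=tilt(-.009,35,1);g=np.array([.579,-.3370,.066])+Rt[:,0]*H
print(g);show(rows(p,Rm,g,Rt,6))
```

```text
[ 0.5897828  -0.33709705  0.05059994]
6
[[0.0153,0.0001,-0.0004,-0.05,0.02,-0.01],
[0.0153,0.0001,-0.0004,-0.05,0.02,-0.01],
[0.0153,0.0001,-0.0004,-0.05,0.02,-0.01],
[0.0153,0.0001,-0.0004,-0.05,0.02,-0.01],
[0.0153,0.0001,-0.0004,-0.05,0.02,-0.01],
[0.0153,0.0001,-0.0004,-0.05,0.02,-0.01]]
```

step_arm([
  [[0.0153,0.0001,-0.0004,0,0,0],[0.0153,0.0001,-0.0004,0,0,0],[0.0153,0.0001,-0.0004,0,0,0],[0.0153,0.0001,-0.0004,0,0,0],[0.0153,0.0001,-0.0004,0,0,0],[0.0153,0.0001,-0.0004,0,0,0],[0,0,0,0,0,0]],
], fingers=0.05, squeeze=6)

```text
time_s: 23.82
ee_pos: [0.5896, -0.337, 0.0488]
eef_rot: [-3.134, 0.963, -0.009]
force: [0.5, -0.3, -1.4]
grip_width: 0.0502
```

Run:
```python
from plan import *
import pickle
p,Rm=cur();o=get_obs();print(o['time_s'],p,o['grip_width'],o['force'])
c=grab('wrist');pickle.dump(c,open('w14.pkl','wb'));cv2.imwrite('pics/w14.png',cv2.resize(c['pixels'][:,:,::-1],None,fx=1.5,fy=1.5,interpolation=cv2.INTER_CUBIC))
```

```text
23.825 [ 0.58955071 -0.33697244  0.04882944] 0.050212726768541535 [ 0.51292815 -0.2615246  -1.37926563]
```

View pics/w14.png

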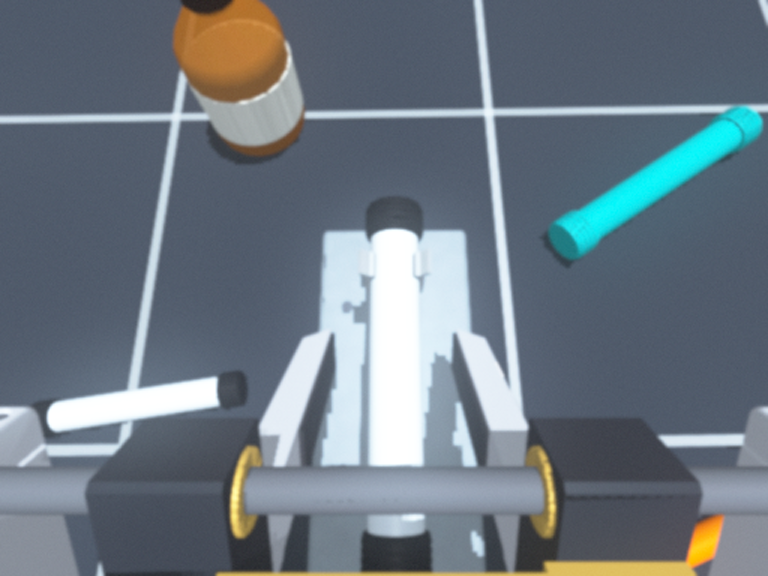

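step_arm([
  [[-0.0012,0,-0.0009,0,0,0],[0,0,0,0,0,0],[0,0,0,0,0,0],[0,0,0,0,0,0],[0,0,0,0,0,0],[0,0,0,0,0,0],[0,0,0,0,0,0],[0,0,0,0,0,0]],
], fingers=0, squeeze=6)

```text
time_s: 24.88
ee_pos: [0.5895, -0.3375, 0.0519]
eef_rot: [-3.137, 0.962, -0.011]
force: [-2.6, 0.7, 3.6]
grip_width: 0.0193
```

step_arm([
  [[0,0,0,0,0,0],[0,0,0,0,0,0],[0,0,0,0,0,0]],
], squeeze=35)

```text
time_s: 25.25
ee_pos: [0.5895, -0.3375, 0.0519]
eef_rot: [-3.137, 0.962, -0.011]
force: [-4.9, -0.5, 5.8]
grip_width: 0.0191
```

Run:
```python
from plan import *
p,Rm=cur();o=get_obs();print(o['time_s'],p,o['grip_width'],o['force'],R.from_matrix(Rm).as_euler('xyz',degrees=True)); print(Rm.T@[0,0,.005])
```

```text
25.25 [ 0.58950355 -0.33754464  0.05189521] 0.019127894833961982 [-4.8779718  -0.52126427  5.75802248] [-179.72522119   55.09384877   -0.64507743]
[-4.10045223e-03 -1.37215300e-05 -2.86113670e-03]
```

step_arm([
  [[-0.0033,0,-0.0023,0,0,0],[-0.0033,0,-0.0023,0,0,0]],
])

```text
time_s: 25.5
ee_pos: [0.5885, -0.3369, 0.058]
eef_rot: [-3.134, 0.965, -0.009]
force: [0.1, -3.3, -13.1]
grip_width: 0.0192
```

step_arm([
  [[-0.0033,0,-0.0023,0,0,0],[-0.0033,0,-0.0023,0,0,0]],
])

```text
time_s: 25.75
ee_pos: [0.5899, -0.3377, 0.0688]
eef_rot: [-3.137, 0.961, -0.012]
force: [0.3, -1.1, -1.3]
grip_width: 0.0194
```

step_arm([
  [[-0.0041,0,-0.0029,0,0,0],[-0.0041,0,-0.0029,0,0,0]],
])

```text
time_s: 26.0
ee_pos: [0.5898, -0.3376, 0.0788]
eef_rot: [-3.137, 0.961, -0.011]
force: [-0.4, 0.6, -1.1]
grip_width: 0.0197
```

Popped out (13 N peak, then about 1 N of weight). Lift higher and look.

step_arm([
  [[-0.012,0,-0.0086,0,0,0],[-0.0164,0,-0.0114,0,0,0],[-0.0164,0,-0.0114,0,0,0],[-0.0123,0,-0.0086,0,0,0],[0,0,0,0,0,0],[0,0,0,0,0,0]],
])

```text
time_s: 26.75
ee_pos: [0.5894, -0.3375, 0.1468]
eef_rot: [-3.135, 0.963, -0.01]
force: [-0.5, -1.2, -1.6]
grip_width: 0.0192
```

Run:
```python
from plan import *
import pickle
p,Rm=cur();o=get_obs();print(o['time_s'],p,o['grip_width'],o['force'],o['qpos'].round(2))
c=grab('wrist');pickle.dump(c,open('w15.pkl','wb'));cv2.imwrite('pics/w15.png',cv2.resize(c['pixels'][:,:,::-1],None,fx=1.5,fy=1.5,interpolation=cv2.INTER_CUBIC))
c=grab('top');pickle.dump(c,open('t15.pkl','wb'));crop(c,280,130,420,260,4.5,'pics/t15.png')
c=grab('side');pickle.dump(c,open('s15.pkl','wb'));crop(c,250,100,450,250,4,'pics/s15.png')
```

```text
26.75 [ 0.5894236  -0.33751372  0.14683149] 0.019162346392053036 [-0.4806279  -1.15735752 -1.62616908] [-0.72  0.41  1.64  0.61  0.71  0.47]
```

View pics/w15.png

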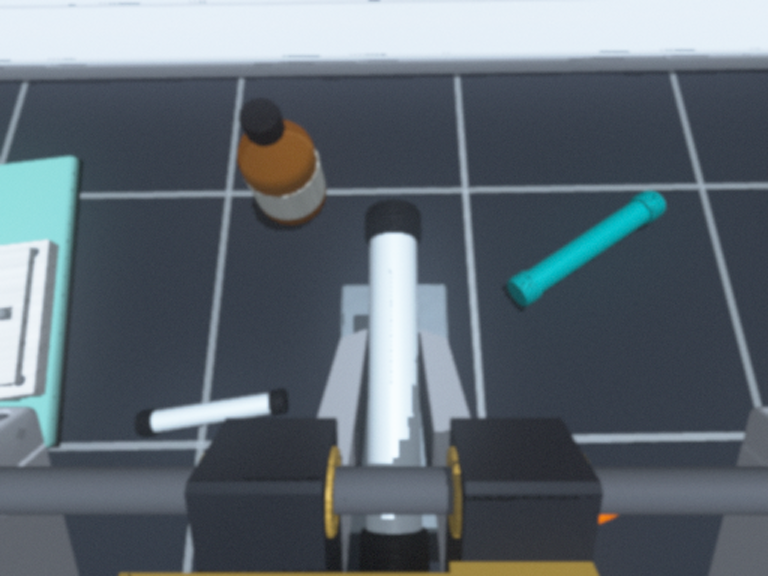

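View pics/t15.png

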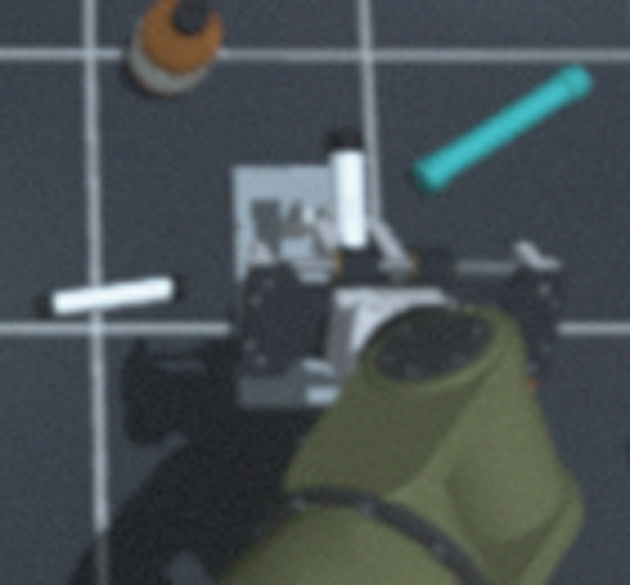

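View pics/s15.png

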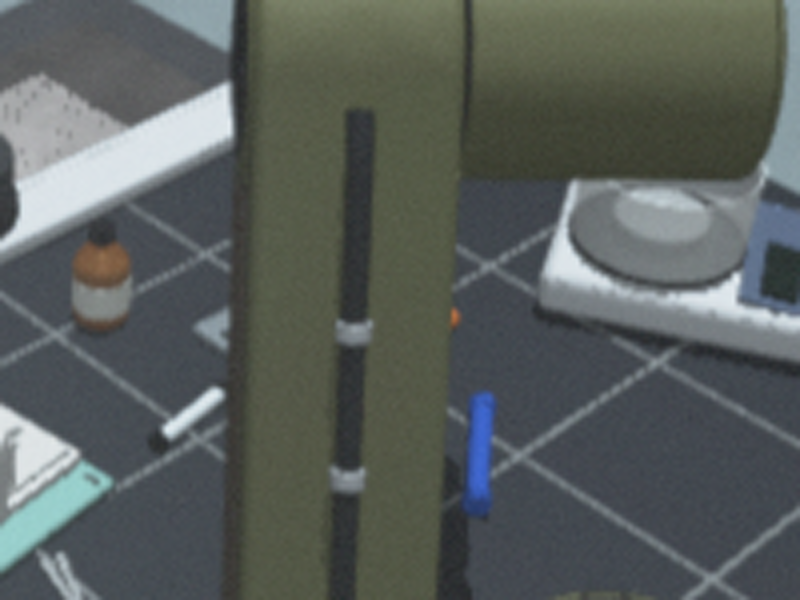

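```bash
cat >> plan.py <<'E'
RT=R.from_euler('z',7.7,degrees=True).as_matrix()@R.from_euler('xyz',[-179.725,55.094,-.645],degrees=True).as_matrix()
U=np.array([.9924,.1227,0]);HOME=np.array([.6415,.0008,0])
E
python3 - <<'E'
from plan import *
from kin import *
p,Rm=cur();W1=HOME-.14*U+[0,0,.12]
r=rows(p,Rm,W1,RT,14);show(r)
q=get_obs()['qpos']
for f in np.linspace(0,1,6):
    Ri=Rm@R.from_rotvec(R.from_matrix(Rm.T@RT).as_rotvec()*f).as_matrix();q,e=ik(p+(W1-p)*f,Ri,q);print(q.round(2),e<1e-3)
for f in np.linspace(0,1,6):
    q,e=ik(W1+(HOME+[0,0,.084]-W1)*f,RT,q);print(q.round(2),e<1e-3)
print(ik(HOME+[0,0,.062],RT,q)[0].round(2))
E
```

```text
14
[[-0.0021,-0.0228,0.0065,-0.45,0,-0.31],
[-0.002,-0.0229,0.0063,-0.45,0,-0.31],
[-0.0019,-0.023,0.0062,-0.45,0,-0.31],
[-0.0017,-0.023,0.006,-0.45,0,-0.31],
[-0.0016,-0.0231,0.0058,-0.45,0,-0.31],
[-0.0015,-0.0231,0.0056,-0.45,0,-0.31],
[-0.0014,-0.0232,0.0054,-0.45,0,-0.31],
[-0.0012,-0.0232,0.0052,-0.45,0,-0.31],
[-0.0011,-0.0233,0.0051,-0.45,0,-0.31],
[-0.001,-0.0233,0.0049,-0.45,0,-0.31],
[-0.0009,-0.0234,0.0047,-0.45,0,-0.31],
[-0.0007,-0.0234,0.0045,-0.45,0,-0.31],
[-0.0006,-0.0234,0.0043,-0.45,0,-0.31],
[-0.0005,-0.0235,0.0041,-0.45,0,-0.31]]
[-0.72  0.41  1.64  0.62  0.7   0.46] True
[-0.66  0.32  1.78  0.64  0.64  0.46] True
[-0.57  0.24  1.91  0.65  0.58  0.48] True
[-0.47  0.16  2.02  0.64  0.52  0.54] True
[-0.35  0.09  2.11  0.61  0.45  0.64] True
[-0.2   0.04  2.18  0.52  0.38  0.81] True
[-0.2   0.04  2.18  0.52  0.38  0.81] True
[-0.18  0.12  2.12  0.51  0.36  0.84] True
[-0.16  0.19  2.06  0.5   0.34  0.87] True
[-0.14  0.26  1.99  0.47  0.33  0.91] True
[-0.13  0.33  1.92  0.45  0.33  0.94] True
[-0.11  0.39  1.85  0.42  0.33  0.98] True
[-0.11  0.43  1.86  0.48  0.29  0.91]
```

step_arm([
  [[-0.0021,-0.0228,0.0065,-0.45,0,-0.31],[-0.002,-0.0229,0.0063,-0.45,0,-0.31],[-0.0019,-0.023,0.0062,-0.45,0,-0.31],[-0.0017,-0.023,0.006,-0.45,0,-0.31],[-0.0016,-0.023,0.0058,-0.45,0,-0.31],[-0.0015,-0.023,0.0056,-0.45,0,-0.31],[-0.0014,-0.0232,0.0054,-0.45,0,-0.31],[-0.0012,-0.0232,0.0052,-0.45,0,-0.31],[-0.0011,-0.0233,0.005,-0.45,0,-0.31],[-0.001,-0.0233,0.0049,-0.45,0,-0.31],[-0.0009,-0.0234,0.0047,-0.45,0,-0.31]],
])

```text
time_s: 28.28
ee_pos: [0.5211, -0.0848, 0.1261]
eef_rot: [-3.137, 0.962, 0.094]
force: [0.1, 0.4, -1.5]
grip_width: 0.0193
```

step_arm([
  [[-0.0007,-0.0234,0.0045,-0.45,0,-0.31],[-0.0006,-0.0234,0.0043,-0.45,0,-0.31],[-0.0005,-0.0235,0.004,-0.45,0,-0.31],[0,0,0,0,0,0],[0,0,0,0,0,0]],
])

```text
time_s: 28.9
ee_pos: [0.5033, -0.0172, 0.1208]
eef_rot: [-3.138, 0.961, 0.121]
force: [-0.3, -0.6, -2.0]
grip_width: 0.019
```

Run:
```python
from plan import *
import pickle
p,Rm=cur();o=get_obs();print(o['time_s'],p,o['grip_width'],o['force'],o['qpos'].round(2),R.from_matrix(Rm).as_euler('xyz',degrees=True))
W2=HOME+[0,0,.086]
show(rows(p,Rm,W2,RT,10))
c=grab('wrist');pickle.dump(c,open('w16.pkl','wb'));cv2.imwrite('pics/w16.png',cv2.resize(c['pixels'][:,:,::-1],None,fx=1.5,fy=1.5,interpolation=cv2.INTER_CUBIC))
c=grab('side');crop(c,170,100,370,250,4,'pics/s16.png')
```

```text
28.9 [ 0.50329572 -0.01715913  0.12081356] 0.018984445044160768 [-0.30033145 -0.60105346 -2.006725  ] [-0.21  0.04  2.18  0.51  0.39  0.82] [-179.79177576   55.0809173     6.94733175]
10
[[0.0108,-0.0001,-0.0094,-0,-0,-0.01],
[0.0108,-0.0001,-0.0094,-0,-0,-0.01],
[0.0108,-0.0001,-0.0094,-0,-0,-0.01],
[0.0108,-0.0001,-0.0094,-0,-0,-0.01],
[0.0108,-0.0001,-0.0094,-0,-0,-0.01],
[0.0108,-0.0001,-0.0094,-0,-0,-0.01],
[0.0108,-0.0001,-0.0094,-0,-0,-0.01],
[0.0108,-0.0001,-0.0094,-0,-0,-0.01],
[0.0108,-0.0001,-0.0094,-0,-0,-0.01],
[0.0108,-0.0001,-0.0094,-0,-0,-0.01]]
```

View pics/w16.png

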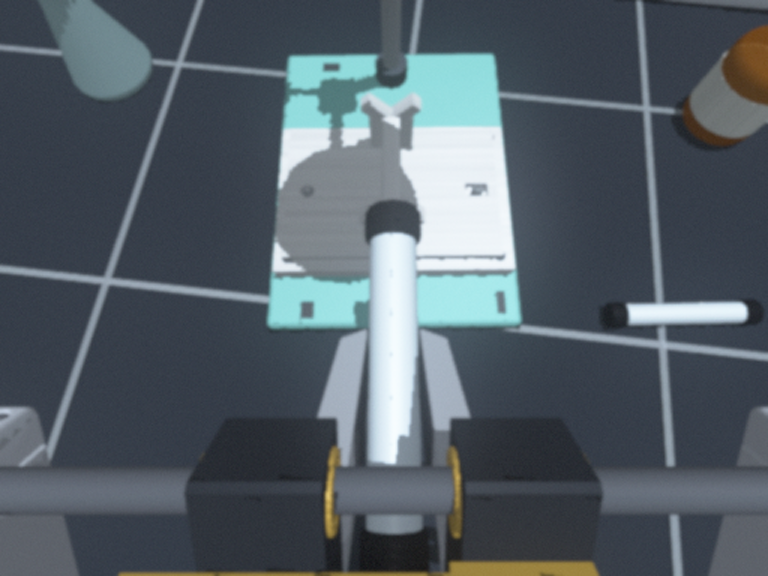

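View pics/s16.png

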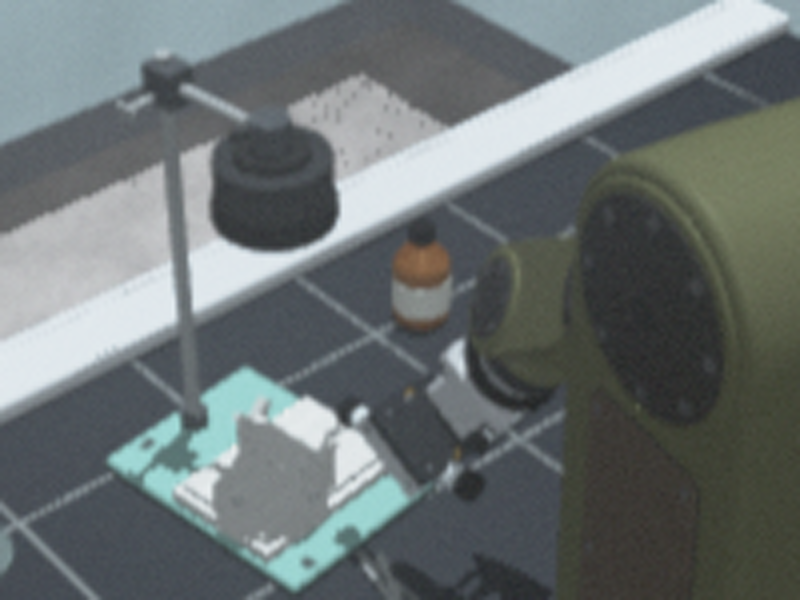

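step_arm([
  [[0.0108,-0.0001,-0.0094,0,0,0],[0.0108,-0.0001,-0.0094,0,0,0],[0.0108,-0.0001,-0.0094,0,0,0],[0.0108,-0.0001,-0.0094,0,0,0],[0.0108,-0.0001,-0.0094,0,0,0],[0.0108,-0.0001,-0.0094,0,0,0],[0.0108,-0.0001,-0.0094,0,0,0],[0.0108,-0.0001,-0.0094,0,0,0],[0.0108,-0.0001,-0.0094,0,0,0],[0.0108,-0.0001,-0.0094,0,0,0],[0,0,0,0,0,0],[0,0,0,0,0,0]],
])

```text
time_s: 30.5
ee_pos: [0.6405, 0.0008, 0.0858]
eef_rot: [-3.138, 0.962, 0.122]
force: [-1.1, 0.4, -2.3]
grip_width: 0.0189
```

Run:
```python
from plan import *
import pickle
p,Rm=cur();o=get_obs();print(o['time_s'],p,o['grip_width'],o['force'],o['qpos'].round(2),R.from_matrix(Rm).as_euler('xyz',degrees=True))
show(rows(p,Rm,HOME+[0,0,.068],RT,4))
c=grab('wrist');pickle.dump(c,open('w17.pkl','wb'));cv2.imwrite('pics/w17.png',cv2.resize(c['pixels'][:,:,::-1],None,fx=1.5,fy=1.5,interpolation=cv2.INTER_CUBIC))
c=grab('side');crop(c,170,100,370,250,4,'pics/s17.png')
```

```text
30.5 [0.64054396 0.0007971  0.08582906] 0.01894269941497662 [-1.07446428  0.41524701 -2.33851697] [-0.11  0.38  1.85  0.41  0.34  0.99] [-179.77036322   55.11308293    6.97889954]
4
[[0.0038,0,0.0024,-0,0,-0.01],
[0.0038,0,0.0024,-0,0,-0.01],
[0.0038,0,0.0024,-0,0,-0.01],
[0.0038,0,0.0024,-0,0,-0.01]]
```

View pics/w17.png

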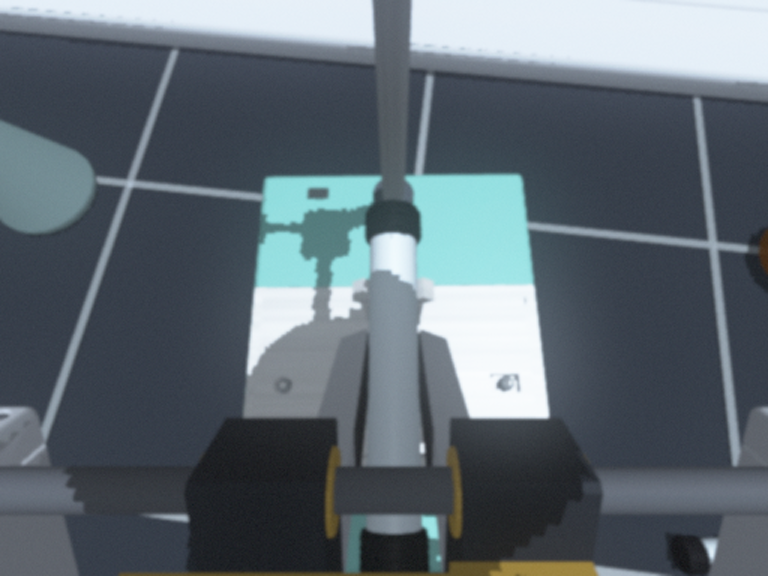

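View pics/s17.png

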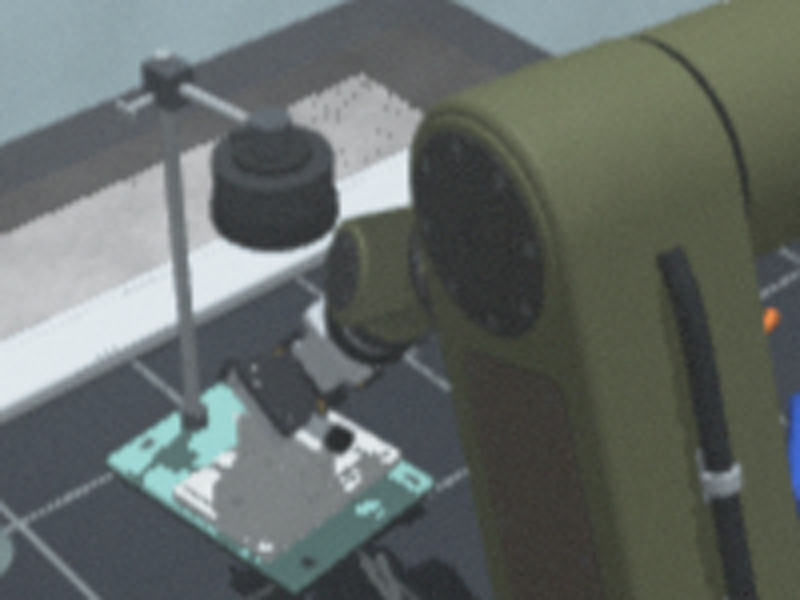

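Run:
```python
from plan import *
import pickle
w=pickle.load(open('w17.pkl','rb'));crop(w,215,110,315,225,5,'pics/w17a.png')
f=lambda u,v,z:((back(w,(np.array([[u,v]])+.5)/1.5-.5,z)-HOME)[0]@U)*1e3
print('junction',f(393,236,.100),'cap end',f(393,203,.107),'rest',f(355,288,.076),'stage far edge', f(400,178,.012))
```

```text
junction 47.5858564279614 cap end 59.651444728860945 rest 31.928019004155995 stage far edge 129.46489619987386
```

View pics/w17a.png

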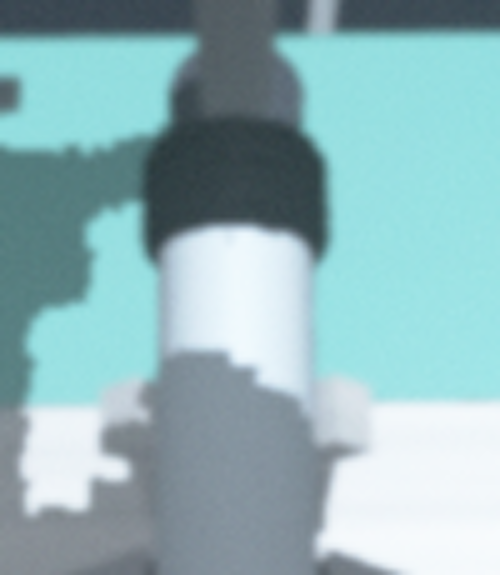

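step_arm([
  [[0.0038,0,0.0024,0,0,0],[0.0038,0,0.0024,0,0,0],[0.0038,0,0.0024,0,0,0],[0.0038,0,0.0024,0,0,0],[0,0,0,0,0,0],[0,0,0,0,0,0]],
])

```text
time_s: 31.35
ee_pos: [0.6417, 0.0009, 0.0681]
eef_rot: [-3.138, 0.961, 0.121]
force: [-1.1, -0.6, -0.3]
grip_width: 0.0193
```

step_arm([
  [[0.0016,0,0.00115,0,0,0],[0,0,0,0,0,0]],
])

```text
time_s: 31.6
ee_pos: [0.6415, 0.0009, 0.0659]
eef_rot: [-3.138, 0.962, 0.122]
force: [-1.2, 0.4, -2.0]
grip_width: 0.0193
```

step_arm([
  [[0.0016,0,0.00115,0,0,0],[0,0,0,0,0,0]],
])

```text
time_s: 31.85
ee_pos: [0.6415, 0.0009, 0.0639]
eef_rot: [-3.138, 0.962, 0.122]
force: [0.6, 0.4, -0.5]
grip_width: 0.0189
```

step_arm([
  [[0.0008,0,0.0006,0,0,0],[0,0,0,0,0,0],[0,0,0,0,0,0]],
])

```text
time_s: 32.22
ee_pos: [0.6416, 0.0009, 0.0631]
eef_rot: [-3.138, 0.961, 0.122]
force: [-0.4, 0.1, -0.3]
grip_width: 0.019
```

step_arm([
  [[0.0008,0,0.0006,0,0,0],[0,0,0,0,0,0],[0,0,0,0,0,0]],
])

```text
time_s: 32.6
ee_pos: [0.6416, 0.0009, 0.0623]
eef_rot: [-3.138, 0.961, 0.121]
force: [-0.8, -1.5, 2.6]
grip_width: 0.0196
```

step_arm([
  [[0.0005,0,0.0004,0,0,0],[0,0,0,0,0,0],[0,0,0,0,0,0]],
])

```text
time_s: 32.98
ee_pos: [0.6418, 0.0008, 0.0621]
eef_rot: [-3.138, 0.96, 0.121]
force: [-4.2, -1.1, 6.7]
grip_width: 0.0191
```

Run:
```python
from plan import *
import pickle
o=get_obs();print(o['time_s'],o['ee_pos'],o['force'],o['moment'])
c=grab('wrist');pickle.dump(c,open('w18.pkl','wb'));cv2.imwrite('pics/w18.png',cv2.resize(c['pixels'][:,:,::-1],None,fx=1.5,fy=1.5,interpolation=cv2.INTER_CUBIC))
```

```text
32.975 [0.64176898 0.00083289 0.06208352] [-4.1726339  -1.06783626  6.65724164] [-0.0399608   0.17386585  0.1412476 ]
```

View pics/w18.png

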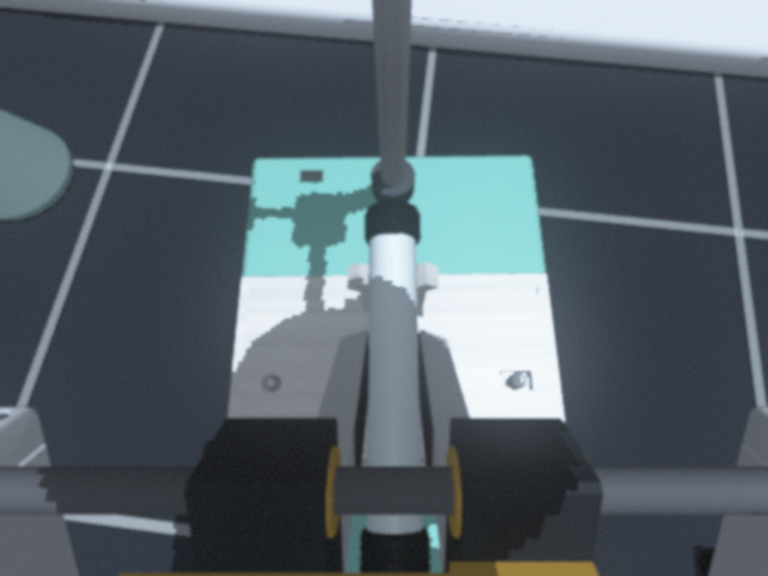

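step_arm([
  [[0,0,0,0,0,0],[0,0,0,0,0,0]],
], squeeze=4)

```text
time_s: 33.28
ee_pos: [0.6418, 0.0008, 0.062]
eef_rot: [-3.138, 0.96, 0.121]
force: [-1.2, -0.1, 5.8]
grip_width: 0.0196
```

step_arm([
  [[0,0,0,0,0,0],[0,0,0,0,0,0],[0,0,0,0,0,0],[0,0,0,0,0,0]],
], fingers=0.05)

```text
time_s: 33.78
ee_pos: [0.6414, 0.0009, 0.0613]
eef_rot: [-3.138, 0.962, 0.122]
force: [0.4, 0.1, 0.3]
grip_width: 0.0503
```

Run:
```python
from plan import *
import pickle
o=get_obs();print(o['time_s'],o['ee_pos'],o['force'],o['grip_width'])
c=grab('wrist');pickle.dump(c,open('w19.pkl','wb'));cv2.imwrite('pics/w19.png',cv2.resize(c['pixels'][:,:,::-1],None,fx=1.5,fy=1.5,interpolation=cv2.INTER_CUBIC))
```

```text
33.775 [0.64139074 0.00089115 0.06129628] [0.36822481 0.08580765 0.32372335] 0.050307600979507726
```

View pics/w19.png

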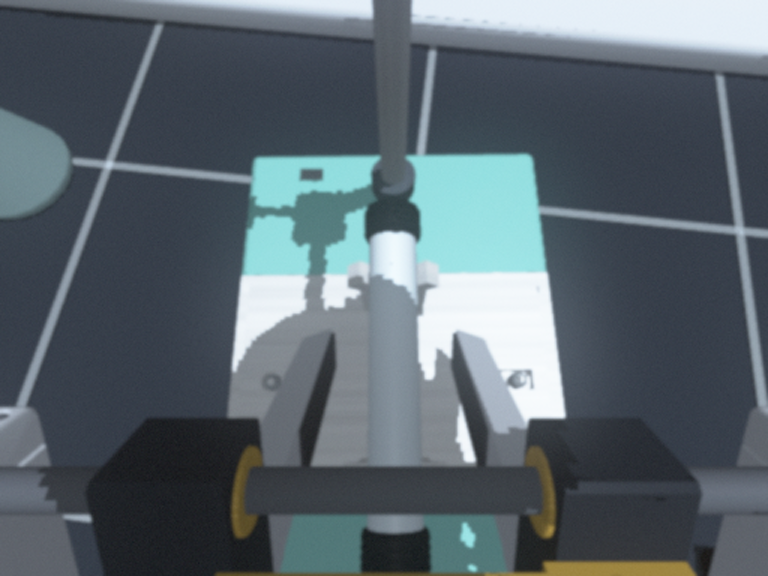

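step_arm([
  [[0,0,0,0,0,0],[0,0,0,0,0,0],[-0.01,0,0,0,0,0],[-0.02,0,0,0,0,0],[-0.025,0,0,0,0,0],[-0.025,0,0,0,0,0],[-0.025,0,0,0,0,0],[-0.025,0,0,0,0,0],[0,0,0,0,0,0],[0,0,0,0,0,0]],
], fingers=0.075)

```text
time_s: 35.08
ee_pos: [0.5677, -0.0081, 0.1676]
eef_rot: [-3.138, 0.962, 0.121]
force: [0.1, -0.5, 0.8]
grip_width: 0.0754
```

step_arm([
  [[-0.025,0,0,0,0,0],[-0.025,0,0,0,0,0],[-0.02,0,0,0,0,0],[0,0,0,0,0,0],[0,0,0,0,0,0]],
])

```text
time_s: 35.7
ee_pos: [0.528, -0.0129, 0.2242]
eef_rot: [-3.137, 0.963, 0.122]
force: [0.1, -0.4, -0.3]
grip_width: 0.0748
```

Run:
```python
from plan import *
import pickle
o=get_obs();print(o['time_s'],o['ee_pos'],o['force'],o['grip_width'])
c=grab('wrist');pickle.dump(c,open('w20.pkl','wb'));cv2.imwrite('pics/w20.png',cv2.resize(c['pixels'][:,:,::-1],None,fx=1.5,fy=1.5,interpolation=cv2.INTER_CUBIC))
c=grab('side');pickle.dump(c,open('s20.pkl','wb'));crop(c,160,170,300,260,5.5,'pics/s20.png')
c=grab('top');crop(c,95,75,425,270,2.4,'pics/t20.png')
```

```text
35.7 [ 0.52799441 -0.0128902   0.22416849] [ 0.07793331 -0.36365856 -0.28827938] 0.07483204817741304
```

View pics/w20.png

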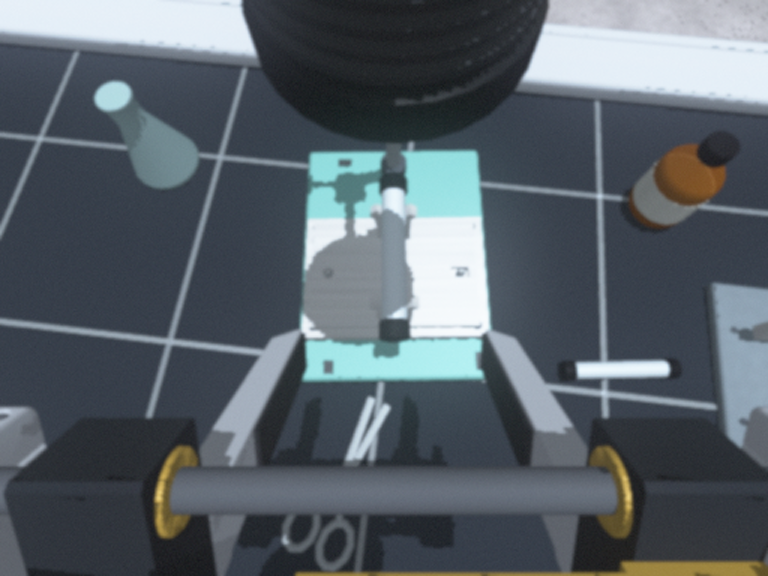

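View pics/s20.png

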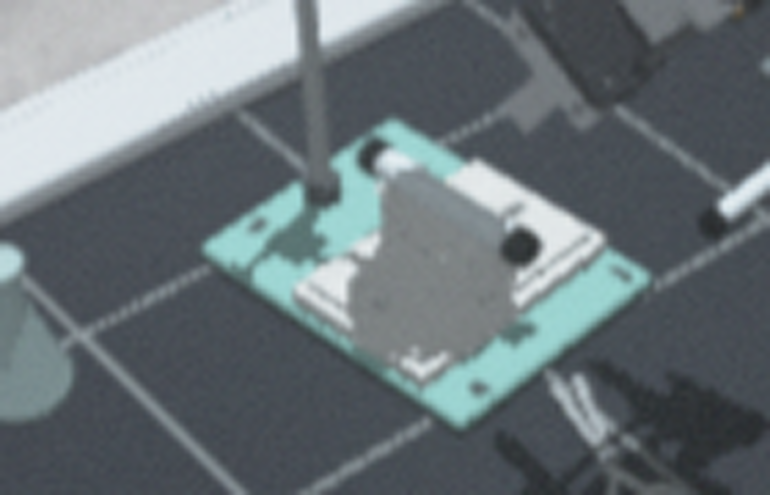

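View pics/t20.png

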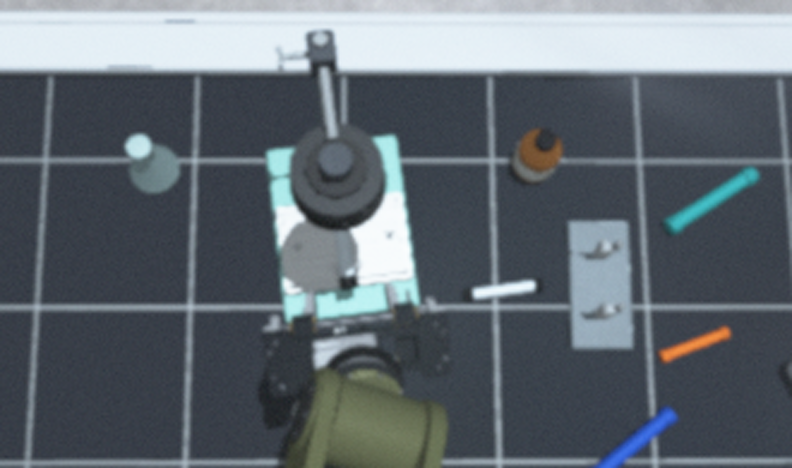

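Run:
```python
from plan import *
import pickle
w=pickle.load(open('w20.pkl','rb'));crop(w,235,105,295,235,4.6,'pics/w20a.png')
```

```text
(no output)
```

View pics/w20a.png

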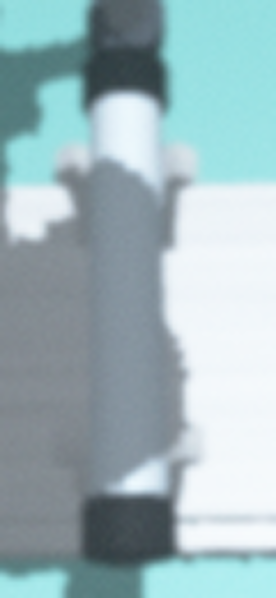

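Run:
```python
from plan import *
import pickle
w=pickle.load(open('w20.pkl','rb'))
f=lambda u,v:((back(w,(np.array([[u,v]])+.5)/4.6-.5+[235,105],.076)-HOME)[0]@U)*1e3
j=[f(127,97),f(127,495)];r=[f(183,163),f(188,446)]
print(j,np.mean(j),r,np.mean(r))
g=lambda u,v:back(w,(np.array([[u,v]])+.5)/4.6-.5+[235,105],.076)[0]
a,b=g(127,110),g(130,480);d=a-b;print('tube yaw',np.degrees(np.arctan2(d[1],d[0])))
```

```text
[np.float64(50.63846744430724), np.float64(-62.30066918882303)] -5.831100872257895 [np.float64(30.26030856294981), np.float64(-49.61416163862571)] -9.67692653783795
tube yaw 7.184995138358641
```

```bash
python3 -c "
from station import ticket;print(ticket.hand_in())"
```

```text
the job is handed in; nothing more can be done
None
```

I set the carrier on the stage with both holes over the pins, snapped the tube out of its clips, laid it in the V-rests, and handed the job in at about 36 s. No verdict was reported.

- **Carrier:** It seated at the expected height (TCP z 0.0377 m), and no side force appeared until it bottomed out. The wrist pictures show both pins in their holes and the plate flat. It had not visibly shifted after release.
- **Tube:** It came free at a pull of about 13 N and touched the rests within about 0.5 mm of the predicted height. It was released there without visible movement.
    - **Final picture:** The glass lies on both rests with a cap outside each. The tube is about 4 mm off centre lengthwise (limit 12 mm), and its heading of 7.2° is close to the carrier's 7.05°.
- **Surroundings:** The arm was clear of everything at the end. The flask, bottle and scissors look unmoved in the last pictures; I checked this by eye and did not measure it.
- **Disagreements:** The wrist camera and the two fixed cameras differed by 3 to 6 mm in x, more than the stated 2 mm. I averaged the two or relied on relative measurements. The arm also fell 29 mm short once while carrying the carrier, because the wrist was limited by its speed, and I corrected that before placing it.

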